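# Start the wing screw in the turntable's threaded boss

## Robot

A 7-joint arm with a two-finger parallel gripper is mounted at the origin on the work surface. World frame = base frame: x ahead of the robot, y to its left, z up, the work surface at z = 0. Lengths are in m, angles in rad, forces in N, time in s.
With the tool pointing down it reaches from about 0.425 to 0.975 m from the base axis. Payload 16.7 kg.
Tool frame: the origin (TCP) lies at the very end of the fingers, on their centre line; the grasp point (between the pads) lies 19 mm behind it; z points along the fingers, x is the direction in which the jaws open and shut, and the axes are right-handed (so a half turn about z gives the same grasp; the last joint's range is limited). The gripper opens to 85 mm and grips with 20 to 120 N. Pads are 22 mm wide; open, the fingers measure 114 mm over their backs; the gripper's body (76 mm by 85 mm) begins 54 mm behind the grasp point. The pads swing forward as they close: fully open they stand 13 mm farther back than shut.
Start: joints at [-1.296, 0.426, 0.074, 1.606, -0.034, 1.111, -0.067], TCP at [0.278, 0.615, 0.231] pointing down, gripper open.
Joint ranges: [-2.85, 2.85], [-0.5, 2.14], [-1.23, 1.37], [0.21, 2.46], [-1.02, 4.16], [0.16, 2.05], [-2.73, 2.73]. Speed limits (rad/s): [1.89, 1.89, 2.39, 2.39, 3.01, 3.01, 3.01].

## Interface

Orientations are given as a unit quaternion [w, x, y, z].
In Python, from station import sense, viewer, order gives the robot as it stands.
- The arm moves only by the tool play_rows, never from a script. Its argument "series" is a list of rows, each an object of numbers: "x", "y", "z": the shift along the world's x, y, z in mm; "spin": the turn about the world's z in rad; "claw": the gripper's target within -1 to 1 (fully open at 1, half-way at 0, shut at -1). In form: [{"x": .., "y": .., "z": .., "spin": .., "claw": ..}, ...]. A call has exactly 8 rows; each row shifts and turns the commanded pose from where the row before left it; what a row does not reach is not made up. A row lasts 1/12 s, in which the tool goes at most 41.7 mm and 7.16 degrees, less where a joint would pass 70% of its speed; a pose out of reach is approached as far as the arm can. A call is refused whole if a number of a shift passes 41.7 or a number of a turn 0.125, either way. A call with a gripper value outside its range is refused whole. The fingers move at their own pace and stop on an object; "newtons" is the grip in N (left out, the last holds). Time passes only in rows, so rows that do not move let the fingers close, or fill a call up. It gives the time, the measured TCP pose, the force and the opening at its end, in the units of the state.
- sense(): the state, without advancing time (a new reading comes with each control period).
- viewer.get_image(name): name is "scene" or "top"; returns a dict with "pixels" (400x640x3 uint8, red, green, blue), "mtx" (3x3 intrinsics, pixels), "D" ([k1, k2, p1, p2, k3] as OpenCV has them; the pictures are not rectified), "view" (4x4, takes a point from world to camera coordinates). Camera axes: x right, y down, z forward; pixel columns grow to the right and rows downward; lengths in m; the calibration is good to about 2 mm. A picture is of the moment at which its call begins. There is no depth.
- order.close_job(): hands the job in, once; it reports no verdict.
The state is a dict: "t": time; "joint_pos": joint angles; "qd": joint speeds; "effort": joint torques, N m; "position": TCP position; "tool_rot": TCP orientation; "wrist_force": force on the tool from outside, world axes, zero at the start; "ft_torque": the same for the moment, N m; "opening": finger opening in m.
Only numpy, scipy, OpenCV 4.12 (cv2) and the standard library are available. Lean on these libraries where they do the work, as an engineer would, in place of code of your own. Each camera call takes 0.05 s, during which the arm holds its last target.

## Task

Take the orange wing screw out of its wooden stand and set it upright in the mouth of the brass boss on the blue turntable, its wings in line with the bold white line (either way round). Turn it backward (anticlockwise from above) until you feel it drop off the start of the thread, then forward (clockwise) one full turn from there, and finish still gripping the wings so that the started screw is held; leave the other pottery alone.

Things in the scene. Friction and masses are not known exactly. Their poses are not given: they have to be found in the camera images.
- screw_grip (a point): Centre of the orange wing of the loose wing screw (0.2 kg, 122 mm tall, stands upright): the wing is 50 mm long (its x axis), 14 mm thick (y, grasp across this) and 30 mm high; z points up along the screw. Under it a steel shank 12 mm in diameter runs 92 mm down to a chamfered foot.
- screw: The same wing screw; origin at its foot, 107 mm below screw_grip, same axes. It slides up and down with the thread under its own weight unless clamped: fingers left a few mm wider than the wing turn it and let it rise and drop freely.
- screw_lugs (a point): Point on the screw's axis 57 mm below screw_grip, at mid height of its two thread lugs: round pins 4 mm thick that stick out along the screw's x axis, in line with the wings, to 14 mm from the axis. The shank goes on 50 mm below this point. Axes as screw_grip.
- screw_wing (a point): End of one wing of the screw, 25 mm along x from screw_grip, same axes.
- stand_hole (a point): Mouth of the hole (15 mm wide, right through) in the top of the fixed wooden stand, 100 x 80 mm and 60 mm high (top at z = 0.060). The screw starts upright in it with its lugs lying on the top; lift it more than 55 mm to clear.
- wheel_mouth (a point): Centre of the brass boss's mouth, level with its rim, 90 mm above the table, z up; x axis along the bold white line painted across the turntable. The boss is 40 mm in diameter and stands 35 mm above the turntable head. Down its middle goes a hole 15 mm wide and over 75 mm deep for the screw's 12 mm shank, with the thread round it.
- thread (a point): Point on the boss's axis 20 mm below its rim (same axes as wheel_mouth), about where screw_lugs comes after one turn forward from the drop. Two-start right-hand thread (clockwise from above goes down), 16 mm a turn, 1.5 mm end play, friction holds the screw. Its two starts lie opposite each other at rim level, their angle to the white line differs from run to run.
- thread_start (a point): Point on the boss's axis 2 mm above its rim (same axes): height of screw_lugs as the lugs ride over the thread starts. Set with wings along the white line, screw_lugs stands 1.5 to 3.5 mm lower; it rises to here and drops 6 to 7 mm after 0.6 to 1.7 rad of backward turning.
- wheel: The fixed blue turntable (it does not turn): head 220 mm in diameter, top 55 mm above the table; origin on the table under its axis, x axis along the bold white line.
- cup: Bystander: open terracotta cup, 64 mm wide, 62 mm high, origin under its centre.
- bowl: Bystander: upturned terracotta bowl, 156 mm wide, 45 mm high, origin under its centre.
- dish: Bystander: upturned white dish, 136 mm wide, 40 mm high, origin under its centre.
- batten: Bystander: wooden batten 160 x 45 x 22 mm lying flat, long along its x axis, origin under its centre.
Not all that is in view belongs to the job. Of the things that look like the wheel, take the one that is nearest to the robot's base at the start. Of the things that look like the screw, the smaller one is meant.

How it is judged:
On the way, in this order (a step that is already met when the one before it is completed fails the run):
1. the screw stands in the boss's mouth on top of the thread, wings along the white line (within 0.35 rad) (horizontal distance between screw_lugs and wheel_mouth below 0.004 m and angle between screw_grip's own z axis and vertical below 0.12 rad and angle between the x axis of screw_grip and the x axis of wheel_mouth, either way round below 0.35 rad and z of screw_lugs in the frame of wheel_mouth between -0.0042 and 0.0018 m), for 0.2 s.
2. turned backward, it has ridden up to the thread start (horizontal distance between screw_lugs and wheel_mouth below 0.004 m and angle between screw_grip's own z axis and vertical below 0.12 rad and ((x of screw_wing in the frame of wheel_mouth above -0.006 m and y of screw_wing in the frame of wheel_mouth above 0.011 m) or (x of screw_wing in the frame of wheel_mouth below 0.006 m and y of screw_wing in the frame of wheel_mouth below -0.011 m)) and z of screw_lugs in the frame of wheel_mouth between 0.0009 and 0.005 m and contact force between the fingers and screw above 0.02 N).
3. it has dropped off the thread start (lugs more than 3 mm below the rim) (horizontal distance between screw_lugs and wheel_mouth below 0.004 m and angle between screw_grip's own z axis and vertical below 0.12 rad and z of screw_lugs in the frame of wheel_mouth between -0.009 and -0.003 m).
At the end, for the whole second after the job is handed in: The screw stands upright in the boss, one turn down the thread from the drop (lugs 16 to 25 mm below the rim, i.e. one turn within about a quarter turn), at rest, and the fingers still grip it with more than 1 N (horizontal distance between screw_lugs and wheel_mouth below 0.004 m and angle between screw_grip's own z axis and vertical below 0.12 rad and z of screw_lugs in the frame of wheel_mouth between -0.025 and -0.016 m and contact force between the fingers and screw above 1 N and angular speed of screw below 0.15 rad/s and linear speed of screw below 0.02 m/s); the arm keeps its last pose, push and grip.
It fails at once if a bystander (cup) is moved more than 20 mm (distance of cup from where it was at the start of the episode above 0.02 m).
It fails at once if a bystander (bowl) is moved more than 20 mm (distance of bowl from where it was at the start of the episode above 0.02 m).
It fails at once if a bystander (dish) is moved more than 20 mm (distance of dish from where it was at the start of the episode above 0.02 m).
It fails at once if a bystander (batten) is moved more than 20 mm (distance of batten from where it was at the start of the episode above 0.02 m).
It also fails if it takes over 72 s, if anything falls off the work surface, if the arm or the gripper's body presses on something with over 40 N, if the wrist force passes 120 N, or if a joint passes its speed limit or range.

## Working session

There is one attempt and no reset: what is moved stays moved. The work goes in short steps, Python scripts to look and compute and a tool call to move; the robot and the scene stay as the last step left them, time stands still between calls to the robot, and variables do not carry over. Pictures are saved under pics/ and viewed, and the job is handed in when it is done.

Besides the shell and the picture viewer there is one more tool, called as a command line: name --argument value ..., lists and objects as JSON in quotes. play_rows: Moves the arm, as the interface text tells. Its arguments: {"type":"object","properties":{"series":{"type":"array"},"newtons":{"type":"number"}},"required":["series"]}

```bash
ls; mkdir -p pics
python3 - <<'E'
from station import sense, viewer
import cv2, numpy as np, pickle
s=sense(); print(s)
d={}
for n in("scene","top"):
    im=viewer.get_image(n); d[n]=im
    cv2.imwrite(f"pics/a_{n}.png",im["pixels"][:,:,::-1])
    print(n,im["mtx"],im["D"],im["view"])
pickle.dump(d,open("a.pkl","wb"))
E
```

```text
pics
{'t': 0.0, 'joint_pos': array([-1.29645802,  0.42674711,  0.07383971,  1.60658852, -0.03408023,
        1.11082375, -0.06710834]), 'qd': array([ 0.00155584,  0.00101261, -0.00150008, -0.00055028,  0.0001818 ,
       -0.00156527,  0.0007155 ]), 'effort': array([-1.03429411e-03, -9.49813700e+01,  3.76080081e+00, -4.63544583e+01,
        1.92442193e-02,  9.78174823e-03, -4.91955117e-07]), 'position': array([0.27745997, 0.6148923 , 0.23060836]), 'tool_rot': array([ 3.99975436e-04,  8.40023870e-01,  5.42549048e-01, -5.17314919e-04]), 'wrist_force': array([-0.11865886,  0.5374979 ,  0.56531099]), 'ft_torque': array([-0.00868297, -0.00903344, -0.01109008]), 'opening': 0.08584070932378214}
scene [[441.44392877   0.         322.51114109]
 [  0.         441.44392877 201.18133906]
 [  0.           0.           1.        ]] [-0.06463836  0.          0.          0.          0.        ] [[-0.81973428  0.57271915  0.00533647  0.47483644]
 [ 0.32273928  0.46959464 -0.8217787  -0.13582702]
 [-0.47315438 -0.67191789 -0.56978179  1.62282973]
 [ 0.          0.          0.          1.        ]]
top [[426.67715689   0.         319.57641053]
 [  0.         426.67715689 198.10781814]
 [  0.           0.           1.        ]] [-0.051896  0.        0.        0.        0.      ] [[-0.02478296 -0.99933005 -0.02693055  0.03778682]
 [-0.99790836  0.02633862 -0.05903551  0.59491252]
 [ 0.05970527  0.02541115 -0.99789256  1.29302579]
 [ 0.          0.          0.          1.        ]]
```

View pics/a_scene.png

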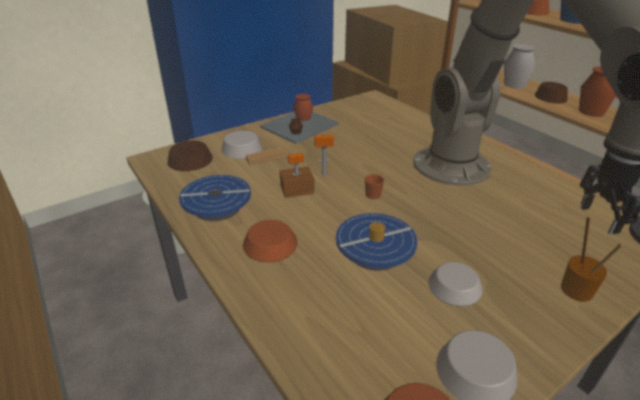

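View pics/a_top.png

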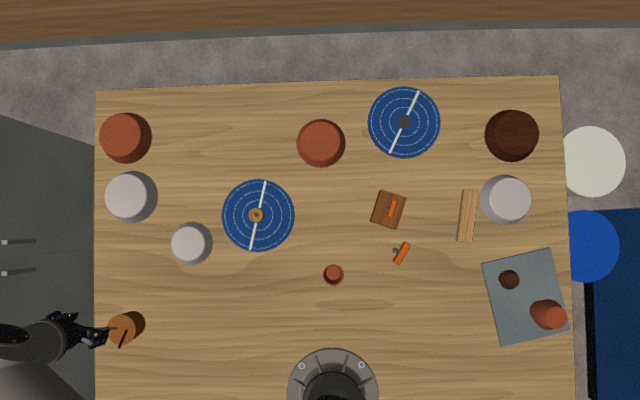

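Run:
```python
import cv2, numpy as np, pickle
d=pickle.load(open("a.pkl","rb"))
t=d["top"]["pixels"][:,:,::-1]; s=d["scene"]["pixels"][:,:,::-1]
a=cv2.resize(t[165:275,360:440],None,fx=5,fy=5,interpolation=2)
b=cv2.resize(t[170:260,210:300],None,fx=5,fy=5,interpolation=2)
c=cv2.resize(s[130:200,270:340],None,fx=5,fy=5,interpolation=2)
h=np.zeros((600,800,3),np.uint8)
h[:550,:400]=a; h[:450,400:800]=b[:,:400]
cv2.imwrite("pics/z1.png",h)
e=cv2.resize(s[205:275,330:425],None,fx=4,fy=4,interpolation=2)
h=np.zeros((360,800,3),np.uint8); h[:350,:350]=c; h[:280,400:780]=e
cv2.imwrite("pics/z2.png",h)
```

```text
(no output)
```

View pics/z1.png

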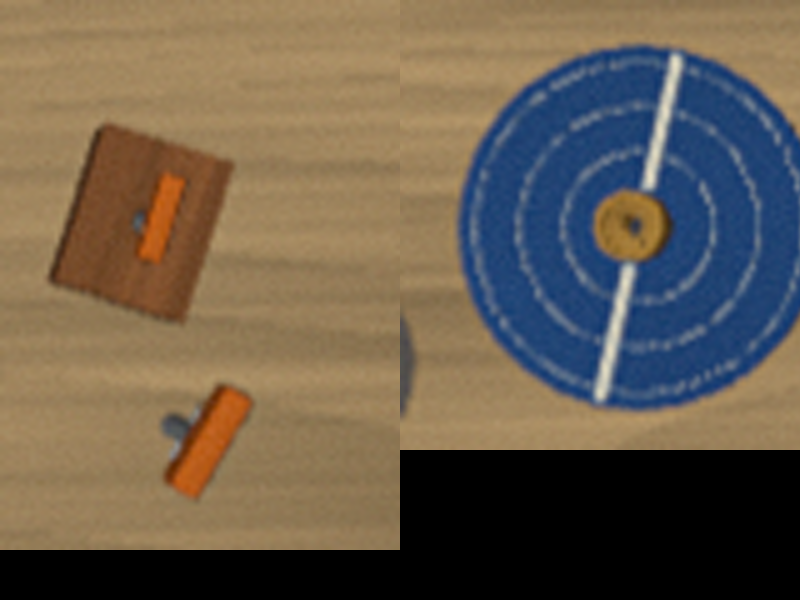

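View pics/z2.png

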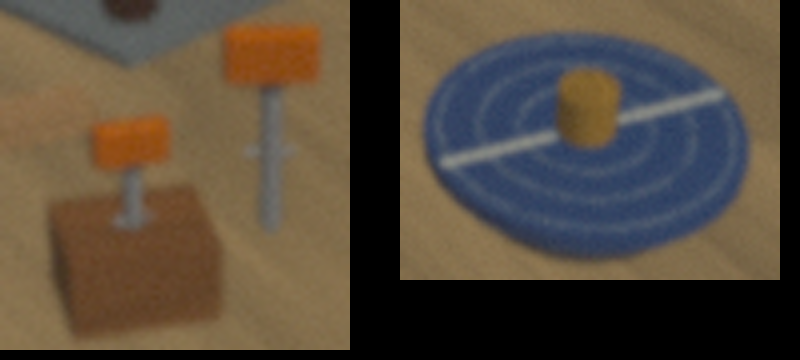

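```bash
cat > h.py <<'E'
import cv2, numpy as np
def ray(im,uv):
    n=cv2.undistortPoints(np.array([[uv]],float),im["mtx"],np.array(im["D"],float))[0,0]
    V=np.array(im["view"]);R=V[:3,:3];o=-R.T@V[:3,3];return o,R.T@np.array([n[0],n[1],1])
def onz(im,uv,z):
    o,d=ray(im,uv);return o+d*(z-o[2])/d[2]
def proj(im,p):
    V=np.array(im["view"]);p=V@np.r_[p,1]
    q,_=cv2.projectPoints(p[:3].reshape(1,1,3),np.zeros(3),np.zeros(3),im["mtx"],np.array(im["D"],float));return q[0,0]
def tri(a,ua,b,ub):
    o1,d1=ray(a,ua);o2,d2=ray(b,ub);d1/=np.linalg.norm(d1);d2/=np.linalg.norm(d2)
    s,t=np.linalg.lstsq(np.c_[d1,-d2],o2-o1,rcond=None)[0]
    p,q=o1+s*d1,o2+t*d2;return (p+q)/2,np.linalg.norm(p-q)
def blobs(m,mn=15):
    cs,_=cv2.findContours(m.astype(np.uint8),cv2.RETR_EXTERNAL,cv2.CHAIN_APPROX_NONE)
    return [c for c in cs if cv2.contourArea(c)>mn]
def hsv(im): return cv2.cvtColor(im["pixels"],cv2.COLOR_RGB2HSV)
def orange(im):
    h=hsv(im);return cv2.inRange(h,(5,205,150),(14,255,255))
def cen(c):
    M=cv2.moments(c);return np.array([M["m10"]/M["m00"],M["m01"]/M["m00"]])
E
python3 - <<'E'
from h import *
import pickle
d=pickle.load(open("a.pkl","rb"));T,S=d["top"],d["scene"]
for n in d:
    h=hsv(d[n])
    print(n,"orange")
    for c in blobs(orange(d[n])): print(cen(c).round(1),cv2.contourArea(c),cv2.minAreaRect(c))
    print("brass")
    for c in blobs(cv2.inRange(h,(14,150,90),(24,255,255))): print(cen(c).round(1),cv2.contourArea(c),cv2.boundingRect(c))
    b=cv2.inRange(h,(100,140,50),(115,255,255));b=cv2.morphologyEx(b,cv2.MORPH_CLOSE,np.ones((9,9)))
    for c in blobs(b,800): print("blue",cen(c).round(1),cv2.contourArea(c),cv2.fitEllipse(c))
print(hsv(T)[215,257-5:257+6].tolist(), hsv(T)[210,391])
print(hsv(S)[230,377],hsv(S)[157,296])
E
```

```text
scene orange
[321.6 136.9] 18.0 ((322.5, 137.0), (2.0, 13.0), 90.0)
brass
[588.2 273. ] 670.5 (568, 256, 39, 45)
[377.3 230.9] 132.0 (371, 224, 13, 16)
[306.6 174.1] 21.0 (301, 169, 10, 11)
[297.9 156.9] 56.5 (290, 153, 14, 10)
[325.1 137.1] 42.0 (316, 135, 18, 10)
blue [252.   56.5] 16890.0 ((249.80673217773438, 56.26960372924805), (137.8077392578125, 174.9827117919922), 81.34954833984375)
top orange
[401.9 252.8] 100.0 ((401.84454345703125, 252.90931701660156), (5.686543941497803, 21.59446907043457), 30.25643539428711)
[391.8 208.2] 57.0 ((391.79730224609375, 208.28379821777344), (4.337766647338867, 17.130504608154297), 17.10272979736328)
brass
[121.5 328.5] 363.5 (108, 315, 28, 30)
[255.8 214.6] 118.5 (249, 209, 14, 12)
blue [611.2 293.3] 10006.5 ((609.4302978515625, 282.21722412109375), (67.8458251953125, 237.27755737304688), 174.19259643554688)
blue [257.7 215.1] 3910.0 ((257.6673889160156, 215.07626342773438), (70.13875579833984, 70.99229431152344), 54.14110565185547)
blue [403.5 121.9] 3867.0 ((403.4647216796875, 121.8983383178711), (69.4328384399414, 70.9401626586914), 99.66402435302734)
[[18, 170, 153], [19, 166, 154], [18, 174, 129], [17, 158, 102], [129, 26, 68], [120, 30, 67], [17, 119, 118], [19, 167, 153], [19, 175, 159], [19, 168, 165], [20, 176, 123]] [ 13 225 187]
[ 20 163 125] [ 14 231 148]
```

```bash
cat >> h.py <<'E'
def sub(im,x0,y0,x1,y1,f,k=8):
    """soft mask blobs in crop upscaled k times; pixel-centre coords"""
    c=cv2.resize(im["pixels"][y0:y1,x0:x1],None,fx=k,fy=k,interpolation=cv2.INTER_CUBIC)
    m=f(cv2.cvtColor(c,cv2.COLOR_RGB2HSV))
    cs,_=cv2.findContours(m,cv2.RETR_EXTERNAL,cv2.CHAIN_APPROX_NONE)
    c=max(cs,key=cv2.contourArea).astype(np.float32)
    return (c+0.5)/k-0.5+np.array([x0,y0],np.float32)
OR=lambda h:cv2.inRange(h,(4,190,110),(17,255,255))
BR=lambda h:cv2.morphologyEx(cv2.inRange(h,(13,110,60),(26,255,255)),cv2.MORPH_CLOSE,np.ones((45,45)))
def BL(h):
    return cv2.morphologyEx(cv2.inRange(h,(98,110,30),(120,255,255))|cv2.inRange(h,(13,110,60),(26,255,255)),cv2.MORPH_CLOSE,np.ones((50,50)))
def WH(h): return cv2.inRange(h,(0,0,130),(180,70,255))
E
python3 - <<'E'
from h import *
import pickle
d=pickle.load(open("a.pkl","rb"));T,S=d["top"],d["scene"]
cs={}
cs['w_t']=sub(T,378,190,406,228,OR); cs['w_s']=sub(S,284,148,308,168,OR)
cs['b_t']=sub(T,244,203,270,227,BR); cs['b_s']=sub(S,364,216,390,246,BR)
cs['d_t']=sub(T,215,172,300,258,BL); cs['d_s']=sub(S,330,208,425,275,BL)
for k,c in cs.items(): print(k,cen(c),cv2.minAreaRect(c),cv2.contourArea(c))
for z in(.117,.132): print("wing top",z,onz(T,cen(cs['w_t']),z))
print("wing tri",tri(T,cen(cs['w_t']),S,cen(cs['w_s'])))
r=cv2.boxPoints(cv2.minAreaRect(cs['w_t'])); P=np.array([onz(T,p,.132) for p in r]);print(P.round(4)); 
for a,b in((0,1),(1,2)):
    v=P[b]-P[a];print(np.linalg.norm(v),np.degrees(np.arctan2(v[1],v[0])))
print("boss top z.09",onz(T,cen(cs['b_t']),.09),"z.075",onz(T,cen(cs['b_t']),.08))
print("boss tri",tri(T,cen(cs['b_t']),S,cen(cs['b_s'])))
P=np.array([onz(T,p,.055)[:2] for p in cs['d_t'][:,0]]);print("disc",cv2.fitEllipse((P*1000).astype(np.float32)),cv2.minEnclosingCircle((P*1000).astype(np.float32)))
P=np.array([onz(S,p,.055)[:2] for p in cs['d_s'][:,0]]);print("discS",cv2.fitEllipse((P*1000).astype(np.float32)))
# line
for im,(x0,y0,x1,y1) in((T,(222,180,294,252)),(S,(335,212,420,270))):
    h=hsv(im)[y0:y1,x0:x1];m=cv2.inRange(h,(0,0,140),(180,60,255))
    c=onz(T,(257.67,215.08),.055)
    pts=[];ws=[]
    ys,xs=np.nonzero(m)
    P=np.array([onz(im,(x+x0,y+y0),.055) for x,y in zip(xs,ys)])
    r=np.hypot(*(P[:,:2]-c[:2]).T);P=P[(r<.108)&(r>.03),:2]
    l=cv2.fitLine((P*1000).astype(np.float32),cv2.DIST_HUBER,0,.1,.1).ravel();print("line",l,np.degrees(np.arctan2(l[1],l[0])),len(P))
E
```

```text
w_t [391.62185468 208.16230193] ((391.511474609375, 208.17828369140625), (6.504975318908691, 18.706499099731445), 17.487998962402344) 100.90625
w_s [295.77885994 157.94627472] ((295.93572998046875, 158.05511474609375), (8.237191200256348, 14.37580394744873), 82.3595962524414) 104.4296875
b_t [255.8885911  214.74594651] ((256.0077209472656, 214.7001495361328), (14.730962753295898, 13.083656311035156), 5.440331935882568) 153.5859375
b_s [376.68579923 231.32580664] ((376.8753967285156, 231.5482177734375), (14.17635726928711, 17.967666625976562), 1.6365771293640137) 219.53125
d_t [256.96526869 213.58553158] ((256.9999694824219, 214.49996948242188), (85.87498474121094, 84.87498474121094), 90.0) 7011.546875
d_s [371.61810968 239.77335642] ((377.0, 241.0), (66.875, 94.875), 90.0) 5270.8515625
wing top 0.117 [ 0.555914   -0.18300762  0.117     ]
wing top 0.132 [ 0.55543638 -0.18087139  0.132     ]
wing tri (array([ 0.5562313 , -0.18319187,  0.11732836]), np.float64(0.0007973705984178447))
[[ 0.5337 -0.1633  0.132 ]
 [ 0.5831 -0.1807  0.132 ]
 [ 0.5772 -0.1978  0.132 ]
 [ 0.5278 -0.1804  0.132 ]]
0.0523945100830748 -19.36198225741159
0.018126748751978214 -109.08896072072837
boss top z.09 [0.54774848 0.20742265 0.09      ] z.075 [0.54799389 0.2091873  0.08      ]
boss tri (array([0.54870048, 0.21015065, 0.07205203]), np.float64(0.0013423164968126423))
disc ((551.312255859375, 212.027099609375), (294.47869873046875, 303.9720153808594), 10.980683326721191) ((549.3823852539062, 210.26182556152344), 180.81219482421875)
discS ((557.018798828125, 207.33287048339844), (286.4599304199219, 316.0466003417969), 106.83476257324219)
line [ 9.7036946e-01 -2.4162588e-01  5.4597290e+02  2.0998444e+02] -13.982519 149
line [ 7.1832077e-03 -9.9997419e-01  6.4714417e+02  1.8615826e+02] -89.588425 1
```

play_rows --series '[{"x": 11.6, "y": -33.2, "z": 0, "spin": 0.004, "claw": 0.1}, {"x": 11.6, "y": -33.2, "z": 0, "spin": 0.004, "claw": 0.1}, {"x": 11.6, "y": -33.2, "z": 0, "spin": 0.004, "claw": 0.1}, {"x": 11.6, "y": -33.2, "z": 0, "spin": 0.004, "claw": 0.1}, {"x": 11.6, "y": -33.2, "z": 0, "spin": 0.004, "claw": 0.1}, {"x": 11.6, "y": -33.2, "z": 0, "spin": 0.004, "claw": 0.1}, {"x": 11.6, "y": -33.2, "z": 0, "spin": 0.004, "claw": 0.1}, {"x": 11.6, "y": -33.2, "z": 0, "spin": 0.004, "claw": 0.1}]' --newtons 40

```text
t: 0.77
position: [0.3705, 0.3478, 0.2311]
tool_rot: [-0.0, 0.831, 0.556, -0.0]
wrist_force: [0.6, 0.8, 0.6]
opening: 0.0468
```

play_rows --series '[{"x": 11.6, "y": -33.2, "z": 0, "spin": 0.004, "claw": 0.1}, {"x": 11.6, "y": -33.2, "z": 0, "spin": 0.004, "claw": 0.1}, {"x": 11.6, "y": -33.2, "z": 0, "spin": 0.004, "claw": 0.1}, {"x": 11.6, "y": -33.2, "z": 0, "spin": 0.004, "claw": 0.1}, {"x": 11.6, "y": -33.2, "z": 0, "spin": 0.004, "claw": 0.1}, {"x": 11.6, "y": -33.2, "z": 0, "spin": 0.004, "claw": 0.1}, {"x": 11.6, "y": -33.2, "z": 0, "spin": 0.004, "claw": 0.1}, {"x": 11.6, "y": -33.2, "z": 0, "spin": 0.004, "claw": 0.1}]'

```text
t: 1.43
position: [0.4632, 0.0823, 0.2314]
tool_rot: [-0.0, 0.822, 0.569, 0.0]
wrist_force: [1.8, 0.5, 0.7]
opening: 0.0472
```

play_rows --series '[{"x": 11.6, "y": -33.2, "z": 0, "spin": 0.003, "claw": 0.1}, {"x": 11.6, "y": -33.2, "z": 0, "spin": 0.003, "claw": 0.1}, {"x": 11.6, "y": -33.2, "z": 0, "spin": 0.003, "claw": 0.1}, {"x": 11.6, "y": -33.2, "z": 0, "spin": 0.003, "claw": 0.1}, {"x": 11.6, "y": -33.2, "z": 0, "spin": 0.003, "claw": 0.1}, {"x": 11.6, "y": -33.2, "z": 0, "spin": 0.003, "claw": 0.1}, {"x": 11.6, "y": -33.2, "z": 0, "spin": 0.003, "claw": 0.1}, {"x": 11.6, "y": -33.2, "z": 0, "spin": 0.003, "claw": 0.1}]'

```text
t: 2.1
position: [0.5561, -0.1832, 0.2311]
tool_rot: [-0.0, 0.815, 0.579, -0.0]
wrist_force: [0.6, 0.9, 0.6]
opening: 0.0468
```

Run:
```python
from h import *
from station import sense, viewer
import pickle
s=sense();print(s["position"],s["tool_rot"],s["joint_pos"],s["opening"])
d=pickle.load(open("a.pkl","rb"));T,S=d["top"],d["scene"]
n={k:viewer.get_image(k) for k in("scene","top")};pickle.dump(n,open("b.pkl","wb"))
cv2.imwrite("pics/b.png",np.vstack([n["scene"]["pixels"][100:260,200:500],n["top"]["pixels"][140:300,200:500]])[:,:,::-1])
# wheel
h=hsv(T)[172:258,215:300];m=cv2.inRange(h,(98,110,30),(120,255,255));m=cv2.morphologyEx(m,cv2.MORPH_CLOSE,np.ones((7,7)))
c=max(blobs(m),key=cv2.contourArea)[:,0]+[215,172]
P=np.array([onz(T,p,.055)[:2]*1000 for p in c.astype(float)],np.float32);print(cv2.fitEllipse(P))
h=hsv(S)[208:275,330:425];m=cv2.inRange(h,(98,110,30),(120,255,255));m=cv2.morphologyEx(m,cv2.MORPH_CLOSE,np.ones((7,7)))
c=max(blobs(m),key=cv2.contourArea)[:,0]+[330,208]
P=np.array([onz(S,p,.055)[:2]*1000 for p in c.astype(float)],np.float32);print(cv2.fitEllipse(P))
x0,y0,x1,y1=335,212,420,270
h=hsv(S)[y0:y1,x0:x1];m=cv2.inRange(h,(0,0,110),(180,75,255));ys,xs=np.nonzero(m)
P=np.array([onz(S,(x+x0,y+y0),.055)[:2]*1000 for x,y in zip(xs,ys)]);r=np.hypot(*(P-[548,209.5]).T);P=P[(r<105)&(r>40)]
l=cv2.fitLine(P.astype(np.float32),cv2.DIST_HUBER,0,.1,.1).ravel();print("line",l,np.degrees(np.arctan2(l[1],l[0])),len(P))
```

```text
[ 0.55614534 -0.18318171  0.231115  ] [-1.03952591e-04  8.15214085e-01  5.79159713e-01 -1.05498445e-04] [-0.25458769  0.31341016  0.57517184  1.83726197 -0.19481595  1.04741138
  1.63177786] 0.04679532055876188
((547.9720458984375, 208.67051696777344), (212.09642028808594, 214.1468505859375), 1.6700953245162964)
((556.768310546875, 220.57090759277344), (189.87158203125, 206.10003662109375), 159.7733612060547)
line [ 9.7116798e-01 -2.3839617e-01  5.5268719e+02  2.0936125e+02] -13.7919 174
```

View pics/b.png

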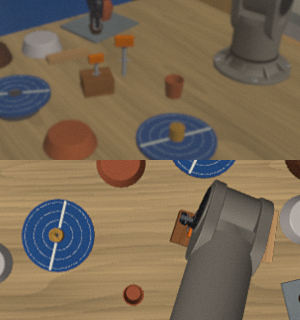

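play_rows --series '[{"x": 0, "y": 0, "z": -20, "spin": 0, "claw": 0.0}, {"x": 0, "y": 0, "z": -20, "spin": 0, "claw": 0.0}, {"x": 0, "y": 0, "z": -20, "spin": 0, "claw": 0.0}, {"x": 0, "y": 0, "z": -20, "spin": 0, "claw": 0.0}, {"x": 0, "y": 0, "z": -20, "spin": 0, "claw": 0.0}, {"x": 0, "y": 0, "z": -16, "spin": 0, "claw": 0.0}, {"x": 0, "y": 0, "z": -11, "spin": 0, "claw": 0.0}, {"x": 0, "y": 0, "z": -5, "spin": 0, "claw": 0.0}]'

```text
t: 2.87
position: [0.5552, -0.1811, 0.0977]
tool_rot: [-0.001, 0.815, 0.579, -0.001]
wrist_force: [0.8, 0.2, 0.4]
opening: 0.0428
```

Run:
```python
from h import *
from station import sense, viewer
s=sense();print(s["position"],s["wrist_force"],s["opening"])
n={k:viewer.get_image(k) for k in("scene","top")}
a=cv2.resize(n["scene"]["pixels"][110:210,240:360],None,fx=4,fy=4,interpolation=2)
b=cv2.resize(n["top"]["pixels"][170:270,350:430],None,fx=4,fy=4,interpolation=2)
cv2.imwrite("pics/c.png",np.hstack([a,b])[:,:,::-1])
```

```text
[ 0.55520444 -0.18111703  0.09773339] [0.78300671 0.15736594 0.39819466] 0.04281446308981573
```

View pics/c.png

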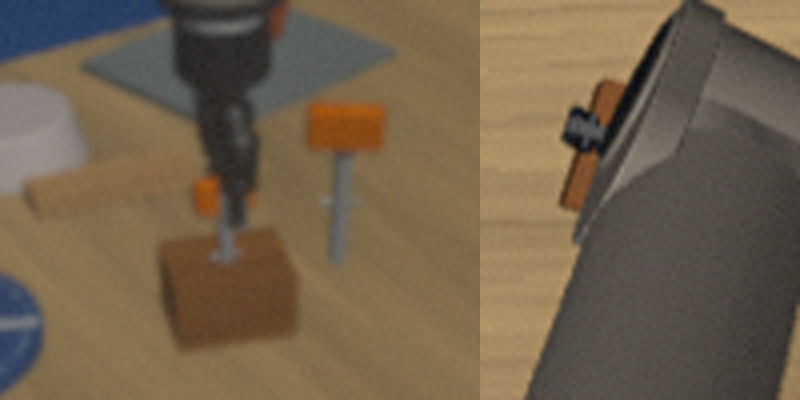

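play_rows --series '[{"claw": 0.0}, {"claw": -1}, {"claw": -1}, {"claw": -1}, {"claw": -1}, {"claw": -1}, {"claw": -1}, {"claw": -1}]' --newtons 40

```text
invalid input
```

play_rows --series '[{"x": 0, "y": 0, "z": 0, "spin": 0, "claw": 0.0}, {"x": 0, "y": 0, "z": 0, "spin": 0, "claw": -1}, {"x": 0, "y": 0, "z": 0, "spin": 0, "claw": -1}, {"x": 0, "y": 0, "z": 0, "spin": 0, "claw": -1}, {"x": 0, "y": 0, "z": 0, "spin": 0, "claw": -1}, {"x": 0, "y": 0, "z": 0, "spin": 0, "claw": -1}, {"x": 0, "y": 0, "z": 0, "spin": 0, "claw": -1}, {"x": 0, "y": 0, "z": 0, "spin": 0, "claw": -1}]' --newtons 40

```text
t: 3.63
position: [0.5565, -0.1817, 0.1]
tool_rot: [0.0, 0.815, 0.579, 0.0]
wrist_force: [-0.8, 1.0, 6.7]
opening: 0.0136
```

play_rows --series '[{"x": 0, "y": 0, "z": 5, "spin": 0, "claw": -1}, {"x": 0, "y": 0, "z": 15, "spin": 0, "claw": -1}, {"x": 0, "y": 0, "z": 22, "spin": 0, "claw": -1}, {"x": 0, "y": 0, "z": 22, "spin": 0, "claw": -1}, {"x": 0, "y": 0, "z": 22, "spin": 0, "claw": -1}, {"x": 0, "y": 0, "z": 22, "spin": 0, "claw": -1}, {"x": 0, "y": 0, "z": 15, "spin": 0, "claw": -1}, {"x": 0, "y": 0, "z": 5, "spin": 0, "claw": -1}]'

```text
t: 4.3
position: [0.5567, -0.1819, 0.2298]
tool_rot: [0.001, 0.815, 0.579, 0.001]
wrist_force: [-0.2, -0.3, -1.8]
opening: 0.0138
```

Run:
```python
from h import *
from station import sense, viewer
s=sense();print(s["position"],s["wrist_force"],s["opening"])
n={k:viewer.get_image(k) for k in("scene","top")}
a=cv2.resize(n["scene"]["pixels"][60:210,240:360],None,fx=4,fy=4,interpolation=2)
cv2.imwrite("pics/d.png",a[:,:,::-1])
```

```text
[ 0.55666549 -0.18188925  0.22984191] [-0.22149879 -0.29581797 -1.82335003] 0.013826346769082872
```

View pics/d.png

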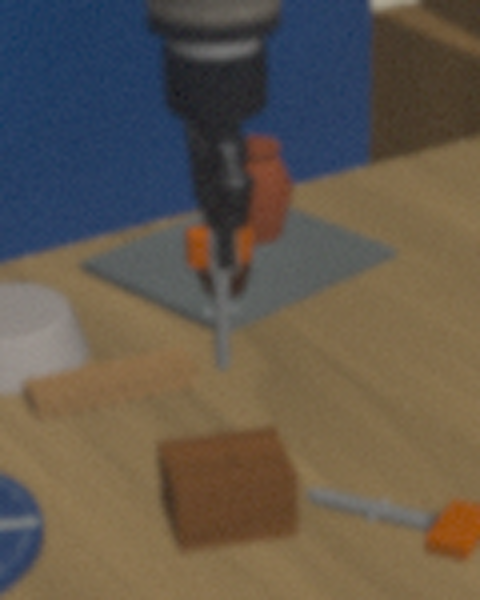

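play_rows --series '[{"x": -0.5, "y": 10, "z": 0, "spin": 0.006, "claw": -1}, {"x": -0.5, "y": 20, "z": 0, "spin": 0.006, "claw": -1}, {"x": -0.5, "y": 28, "z": 0, "spin": 0.006, "claw": -1}, {"x": -0.5, "y": 28, "z": 0, "spin": 0.006, "claw": -1}, {"x": -0.5, "y": 28, "z": 0, "spin": 0.006, "claw": -1}, {"x": -0.5, "y": 28, "z": 0, "spin": 0.006, "claw": -1}, {"x": -0.5, "y": 28, "z": 0, "spin": 0.006, "claw": -1}, {"x": -0.5, "y": 28, "z": 0, "spin": 0.006, "claw": -1}]'

```text
t: 5.07
position: [0.5508, 0.0185, 0.2259]
tool_rot: [-0.0, 0.801, 0.599, -0.001]
wrist_force: [0.8, -0.9, -1.6]
opening: 0.0136
```

play_rows --series '[{"x": -0.6, "y": 28, "z": 0, "spin": 0.006, "claw": -1}, {"x": -0.6, "y": 28, "z": 0, "spin": 0.006, "claw": -1}, {"x": -0.6, "y": 28, "z": 0, "spin": 0.006, "claw": -1}, {"x": -0.6, "y": 28, "z": 0, "spin": 0.006, "claw": -1}, {"x": -0.6, "y": 28, "z": 0, "spin": 0.006, "claw": -1}, {"x": -0.6, "y": 28, "z": 0, "spin": 0.006, "claw": -1}, {"x": -0.6, "y": 18, "z": 0, "spin": 0.006, "claw": -1}, {"x": -0.6, "y": 6, "z": 0, "spin": 0.003, "claw": -1}]'

```text
t: 5.73
position: [0.5458, 0.2121, 0.2259]
tool_rot: [-0.0, 0.786, 0.618, -0.001]
wrist_force: [-1.5, 1.3, -2.4]
opening: 0.0135
```

```bash
cat > look.py <<'E'
from h import *
from station import sense, viewer
import sys,pickle
s=sense();print(s["t"],s["position"],s["tool_rot"],s["wrist_force"],s["opening"],s["joint_pos"].round(2))
q=s["tool_rot"];print("jaw deg",np.degrees(2*np.arctan2(q[2],q[1])))
n={k:viewer.get_image(k) for k in("scene","top")};pickle.dump(n,open(sys.argv[1]+".pkl","wb"))
a=cv2.resize(n["scene"]["pixels"][130:280,320:430],None,fx=4,fy=4,interpolation=2)
b=cv2.resize(n["top"]["pixels"][165:265,210:300],None,fx=4,fy=4,interpolation=2)
b=np.vstack([b,np.zeros((a.shape[0]-b.shape[0],b.shape[1],3),np.uint8)])
cv2.imwrite("pics/"+sys.argv[1]+".png",np.hstack([a,b])[:,:,::-1])
E
python3 look.py e
```

```text
5.7333 [0.54582816 0.21210094 0.22589463] [-4.49875770e-04  7.86133212e-01  6.18056297e-01 -8.85017194e-04] [-1.45201081  1.29236181 -2.37557589] 0.013475321374040894 [-0.8   0.3   0.39  1.83 -0.13  1.04  0.98]
jaw deg 76.34871146411504
```

View pics/e.png

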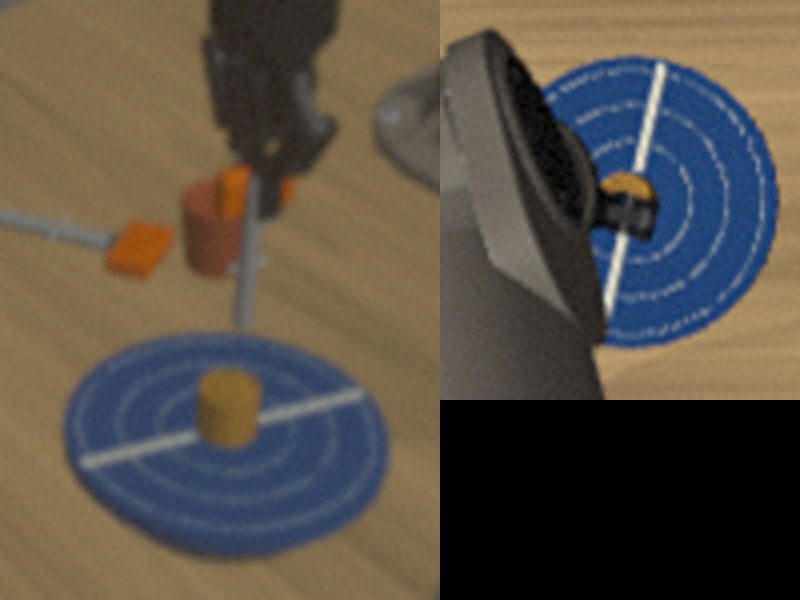

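```bash
cat > shank.py <<'E'
from h import *
import pickle,sys
n=pickle.load(open(sys.argv[1]+".pkl","rb"));S,T=n["scene"],n["top"]
P=np.array([float(v) for v in sys.argv[2:5]])  # TCP
for dz in(.0,-.04,-.088): print("expect",dz,proj(S,P+[0,0,dz]).round(1))
# shank midpoints from gray low-saturation bands per row
h=hsv(S)
px=proj(S,P+[0,0,-.05])
g=cv2.GaussianBlur(h[:,:,1].astype(float),(1,3),0)
for y in range(int(proj(S,P)[1]),int(proj(S,P+[0,0,-.095])[1])+3):
    x0=int(px[0])-9;r=g[y,x0:x0+19];w=np.clip(90-r,0,None)
    if w.sum()>100: print(y,round((w*np.arange(x0,x0+19)).sum()/w.sum(),2),int(w.sum()),end="; ")
print()
E
python3 shank.py e .5458 .2121 .2259
python3 - <<'E'
from h import *
import pickle
for f in "ae":
    for k in("scene","top"):
        im=pickle.load(open(f+".pkl","rb"))[k]
        h=hsv(im);m=cv2.inRange(h,(2,120,60),(9,255,255))
        for c in blobs(m,40):
            p=cen(c)
            if 320<p[0]<395 and 165<p[1]<290: print(f,k,p,cv2.contourArea(c),cv2.boundingRect(c))
E
```

```text
expect 0.0 [383.  182.7]
expect -0.04 [381.7 196.1]
expect -0.088 [380.2 211.4]
182 384.72 376; 183 384.67 391; 184 384.3 414; 185 383.71 396; 186 383.06 340; 187 382.67 313; 188 382.48 312; 189 382.35 317; 190 382.25 313; 191 382.12 308; 192 382.06 316; 193 382.16 336; 194 382.49 385; 195 382.41 437; 196 381.58 477; 197 380.94 458; 198 381.07 386; 199 381.28 335; 200 381.24 319; 201 381.13 310; 202 381.0 309; 203 380.84 309; 204 380.72 309; 205 380.64 309; 206 380.57 304; 207 380.49 306; 208 380.41 314; 209 380.33 306; 210 380.26 269; 211 380.05 226; 212 377.69 409; 213 377.92 654; 214 380.52 636; 215 385.02 344; 
a top [333.76353276 273.14173789] 234.0 (323, 265, 21, 20)
e top [331.83933676 274.56889651] 291.5 (322, 265, 21, 20)
```

Run:
```python
from h import *
import pickle
from scipy.optimize import least_squares
d=pickle.load(open("a.pkl","rb"));T,S=d["top"],d["scene"]
u=np.array([np.cos(-.2425),np.sin(-.2425)])
for nm,im in(("T",T),("S",S)):
    c=np.array([548.,209.])
    h=hsv(im).astype(float);g=im["pixels"][:,:,0].astype(float)  # red channel: white high, blue low
    p0=proj(im,np.r_[c/1000,.055]).astype(int)
    X=[];W=[]
    for y in range(p0[1]-40,p0[1]+41):
        for x in range(p0[0]-48,p0[0]+49):
            X.append(onz(im,(x,y),.055)[:2]*1000);W.append(g[y,x])
    X=np.array(X);W=np.array(W)
    bg=np.median(W[np.hypot(*(X-c).T)<100]);
    for it in range(4):
        r=np.hypot(*(X-c).T);off=abs((X-c)@np.array([-u[1],u[0]]))
        if it==0:
            hist=[(k,round(W[(r>=k)&(r<k+3)&(off>9)].mean(),1)) for k in range(20,120,3)];print(nm,bg,hist)
        # ring fits
        A=[]
        for lo,hi in((35,57),(58,80),(85,104)):
            m=(r>lo)&(r<hi)&(off>9);w=np.clip(W[m]-bg-8,0,None);P=X[m]
            f=lambda q:np.sqrt(w)*(np.hypot(P[:,0]-q[0],P[:,1]-q[1])-q[2])
            s=least_squares(f,[*c,(lo+hi)/2],loss="soft_l1").x;A.append(s)
        A=np.array(A);c=A[1:,:2].mean(0)
    print(nm,A.round(2),c)
    m=(r>28)&(r<104)&(off<9);w=np.clip(W[m]-bg-15,0,None);P=X[m]
    mu=(P*w[:,None]).sum(0)/w.sum();e,v=np.linalg.eigh(((P-mu)*w[:,None]).T@(P-mu));v=v[:,1]
    print("line",mu,np.degrees(np.arctan2(v[1],v[0])),"y at x548",mu[1]+(548-mu[0])*v[1]/v[0])
# boss scene row mids
h=hsv(S)
for y in range(222,240):
    r=h[y,362:392];m=(r[:,0]>12)&(r[:,0]<28)&(r[:,1]>110);xs=np.nonzero(m)[0]+362
    if len(xs): print(y,xs.min(),xs.max(),end="; ")
print()
for c in((.548,.2085),(.548,.2105)): print(proj(S,np.r_[c,.09]),proj(S,np.r_[c,.075]),proj(T,np.r_[c,.09]),proj(T,np.r_[c,.055]))
```

```text
T 35.0 [(20, np.float64(87.2)), (23, np.float64(80.1)), (26, np.float64(53.6)), (29, np.float64(33.4)), (32, np.float64(31.2)), (35, np.float64(31.1)), (38, np.float64(31.9)), (41, np.float64(59.2)), (44, np.float64(81.7)), (47, np.float64(46.8)), (50, np.float64(30.8)), (53, np.float64(31.9)), (56, np.float64(32.9)), (59, np.float64(32.6)), (62, np.float64(31.4)), (65, np.float64(32.1)), (68, np.float64(58.3)), (71, np.float64(76.3)), (74, np.float64(45.8)), (77, np.float64(30.7)), (80, np.float64(32.4)), (83, np.float64(32.6)), (86, np.float64(32.7)), (89, np.float64(31.3)), (92, np.float64(32.2)), (95, np.float64(54.6)), (98, np.float64(73.9)), (101, np.float64(44.2)), (104, np.float64(30.1)), (107, np.float64(77.0)), (110, np.float64(143.0)), (113, np.float64(161.2)), (116, np.float64(159.0)), (119, np.float64(157.1))]
T [[548.02 209.61  45.15]
 [548.08 209.39  72.01]
 [548.05 209.5   99.08]] [548.06633378 209.44617366]
line [546.19914519 209.97536461] 166.10135182552852 y at x548 209.52974318667341
S 59.0 [(20, np.float64(95.9)), (23, np.float64(79.2)), (26, np.float64(78.1)), (
[... 681 characters left out ...]
np.float64(96.7)), (116, np.float64(102.1)), (119, np.float64(111.8))]
S [[551.85 210.67  44.87]
 [554.93 212.85  69.25]
 [550.53 209.93  99.05]] [552.73010986 211.38722821]
line [556.08691262 208.71457269] 166.20616975756596 y at x548 210.69998561725225
223 373 380; 224 371 381; 225 371 383; 226 370 383; 227 370 383; 228 370 384; 229 370 383; 230 371 383; 231 370 383; 232 370 383; 233 370 383; 234 370 383; 235 370 383; 236 370 383; 237 371 382; 238 371 382; 239 373 381; 
[377.24711648 225.6256079 ] [376.81758522 230.05002714] [255.51981045 214.66873515] [257.58319444 214.90668012]
[377.73995322 226.00674635] [377.30628646 230.43328481] [254.83791702 214.68572131] [256.91973141 214.92320059]
```

play_rows --series '[{"x": 1, "y": -1, "z": -5, "spin": 0, "claw": -1}, {"x": 1, "y": -1, "z": -8, "spin": 0, "claw": -1}, {"x": 0.5, "y": -0.9, "z": -8, "spin": 0, "claw": -1}, {"x": 0, "y": 0, "z": -8, "spin": 0, "claw": -1}, {"x": 0, "y": 0, "z": -5, "spin": 0, "claw": -1}, {"x": 0, "y": 0, "z": 0, "spin": 0, "claw": -1}, {"x": 0, "y": 0, "z": 0, "spin": 0, "claw": -1}, {"x": 0, "y": 0, "z": 0, "spin": 0, "claw": -1}]'

```text
t: 6.5
position: [0.5499, 0.2056, 0.1935]
tool_rot: [0.0, 0.788, 0.616, 0.0]
wrist_force: [-0.5, -0.1, -1.9]
opening: 0.0134
```

```bash
python3 look.py f
```

```text
6.5 [0.54986217 0.2055655  0.19351325] [4.22823257e-05 7.87580013e-01 6.16212385e-01 1.36043318e-04] [-0.45944182 -0.12504744 -1.90191389] 0.013373354200067678 [-0.78  0.34  0.39  1.86 -0.15  0.97  1.  ]
jaw deg 76.08013543450964
```

View pics/f.png

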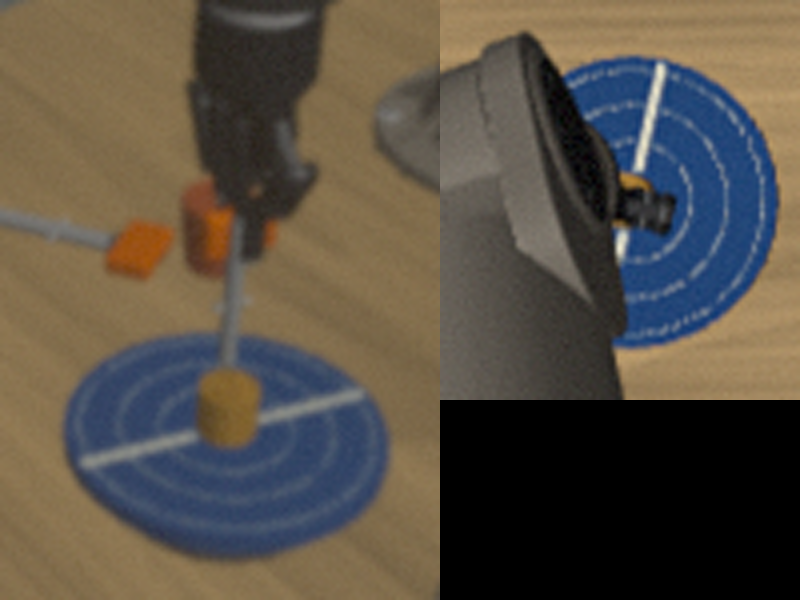

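play_rows --series '[{"x": -0.8, "y": 1.8, "z": 0, "spin": 0, "claw": -1}, {"x": -0.8, "y": 1.8, "z": 0, "spin": 0, "claw": -1}, {"x": 0, "y": 0, "z": 0, "spin": 0, "claw": -1}, {"x": 0, "y": 0, "z": 0, "spin": 0, "claw": -1}, {"x": 0, "y": 0, "z": 0, "spin": 0, "claw": -1}, {"x": 0, "y": 0, "z": 0, "spin": 0, "claw": -1}, {"x": 0, "y": 0, "z": 0, "spin": 0, "claw": -1}, {"x": 0, "y": 0, "z": 0, "spin": 0, "claw": -1}]'

```text
t: 7.27
position: [0.5481, 0.2091, 0.1933]
tool_rot: [0.0, 0.788, 0.616, -0.0]
wrist_force: [-0.9, 1.0, -2.3]
opening: 0.0134
```

```bash
python3 look.py g; python3 shank.py g .5483 .2092 .1935
python3 - <<'E'
from h import *
import pickle
n=pickle.load(open("g.pkl","rb"));S=n["scene"];h=hsv(S)
print([ (y,*[f(np.nonzero((h[y,362:392,0]>12)&(h[y,362:392,0]<28)&(h[y,362:392,1]>110))[0]+362) for f in (np.min,np.max)]) for y in range(227,239)])
g=S["pixels"].astype(float)
# brass score R-B profile over rows 229..236
r=(g[229:237,:,0]-g[229:237,:,2]).mean(0);print(r[362:392].round())
E
```

```text
7.2667 [0.54808931 0.20908855 0.19330283] [ 3.77658763e-06  7.87568798e-01  6.16226733e-01 -4.20221651e-05] [-0.88773636  1.04780738 -2.27213956] 0.01337488512400546 [-0.78  0.34  0.39  1.87 -0.15  0.97  1.  ]
jaw deg 76.08222226808833
expect 0.0 [380.5 193.4]
expect -0.04 [379.2 206.3]
expect -0.088 [377.8 221.2]
193 382.07 387; 194 381.89 408; 195 381.57 418; 196 380.95 405; 197 380.35 356; 198 380.06 320; 199 379.88 295; 200 379.71 295; 201 379.58 297; 202 379.49 300; 203 379.48 317; 204 379.58 366; 205 379.49 441; 206 378.92 494; 207 378.34 483; 208 378.26 402; 209 378.59 328; 210 378.71 306; 211 378.55 323; 212 376.38 589; 213 376.63 924; 214 378.37 923; 215 379.64 617; 216 378.47 414; 217 377.9 375; 218 377.84 366; 219 377.75 372; 220 377.4 433; 221 376.63 521; 222 376.74 377; 223 377.58 203; 224 376.96 143; 225 376.79 130; 
[(227, np.int64(370), np.int64(384)), (228, np.int64(370), np.int64(383)), (229, np.int64(370), np.int64(383)), (230, np.int64(370), np.int64(383)), (231, np.int64(371), np.int64(383)), (232, np.int64(370), np.int64(383)), (233, np.int64(370), np.int64(383)), (234, np.int64(370), np.int64(383)), (235, np.int64(370), np.int64(383)), (236, np.int64(370), np.int64(383)), (237, np.int64(371), np.int64(382)), (238, np.int64(371), np.int64(382))]
[-43. -45. -47. -48. -48. -45. -28.   8.  39.  51.  60.  61.  67.  71.
  73.  78.  80.  82.  82.  82.  80.  66.  32.  -3. -21. -25. -24. -23.
 -23. -24.]
```

View pics/g.png

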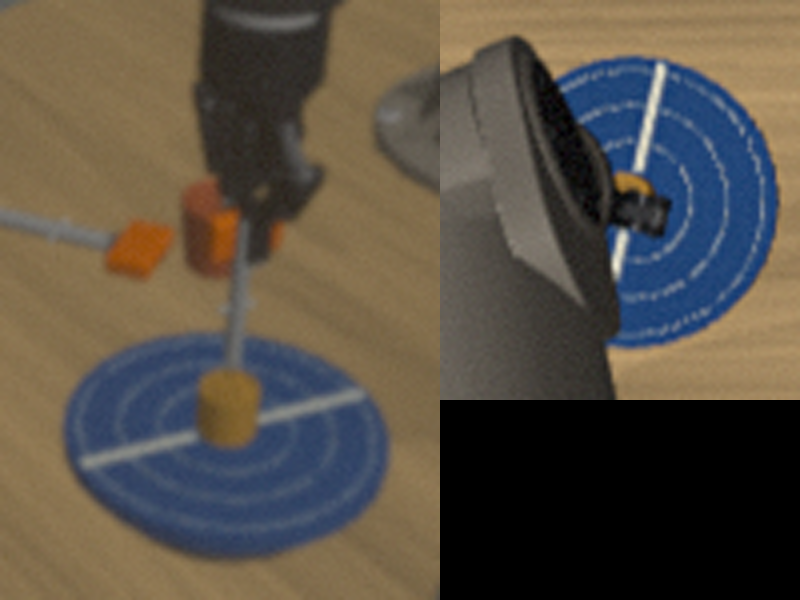

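play_rows --series '[{"x": 0, "y": 0, "z": -4, "spin": 0, "claw": -1}, {"x": 0, "y": 0, "z": -4, "spin": 0, "claw": -1}, {"x": 0, "y": 0, "z": -2, "spin": 0, "claw": -1}, {"x": 0, "y": 0, "z": -2, "spin": 0, "claw": -1}, {"x": 0, "y": 0, "z": -2, "spin": 0, "claw": -1}, {"x": 0, "y": 0, "z": -2, "spin": 0, "claw": -1}, {"x": 0, "y": 0, "z": -1, "spin": 0, "claw": -1}, {"x": 0, "y": 0, "z": 0, "spin": 0, "claw": -1}]'

```text
t: 8.03
position: [0.548, 0.2091, 0.176]
tool_rot: [-0.0, 0.788, 0.616, -0.0]
wrist_force: [0.0, 0.1, -1.7]
opening: 0.0135
```

play_rows --series '[{"x": 0, "y": 0, "z": -1, "spin": 0, "claw": -1}, {"x": 0, "y": 0, "z": -1, "spin": 0, "claw": -1}, {"x": 0, "y": 0, "z": -1, "spin": 0, "claw": -1}, {"x": 0, "y": 0, "z": -1, "spin": 0, "claw": -1}, {"x": 0, "y": 0, "z": 0, "spin": 0, "claw": -1}, {"x": 0, "y": 0, "z": 0, "spin": 0, "claw": -1}, {"x": 0, "y": 0, "z": 0, "spin": 0, "claw": -1}, {"x": 0, "y": 0, "z": 0, "spin": 0, "claw": -1}]'

```text
t: 8.7
position: [0.5481, 0.2092, 0.1723]
tool_rot: [0.0, 0.788, 0.616, 0.0]
wrist_force: [-0.5, 0.9, -2.3]
opening: 0.0134
```

play_rows --series '[{"x": 0, "y": 0, "z": -2, "spin": 0, "claw": -1}, {"x": 0, "y": 0, "z": -2, "spin": 0, "claw": -1}, {"x": 0, "y": 0, "z": -2, "spin": 0, "claw": -1}, {"x": 0, "y": 0, "z": -2, "spin": 0, "claw": -1}, {"x": 0, "y": 0, "z": -2, "spin": 0, "claw": -1}, {"x": 0, "y": 0, "z": -2, "spin": 0, "claw": -1}, {"x": 0, "y": 0, "z": 0, "spin": 0, "claw": -1}, {"x": 0, "y": 0, "z": 0, "spin": 0, "claw": -1}]'

```text
t: 9.37
position: [0.548, 0.2091, 0.1602]
tool_rot: [-0.0, 0.788, 0.616, -0.0]
wrist_force: [0.8, 1.5, -2.2]
opening: 0.0136
```

```bash
python3 look.py i
```

```text
9.3667 [0.54804625 0.20912842 0.16016658] [-1.04835358e-06  7.87557750e-01  6.16240838e-01 -1.42139989e-04] [ 0.76398126  1.53315884 -2.15519682] 0.013593137236054145 [-0.77  0.37  0.37  1.89 -0.17  0.9   1.01]
jaw deg 76.08427534750106
```

View pics/i.png

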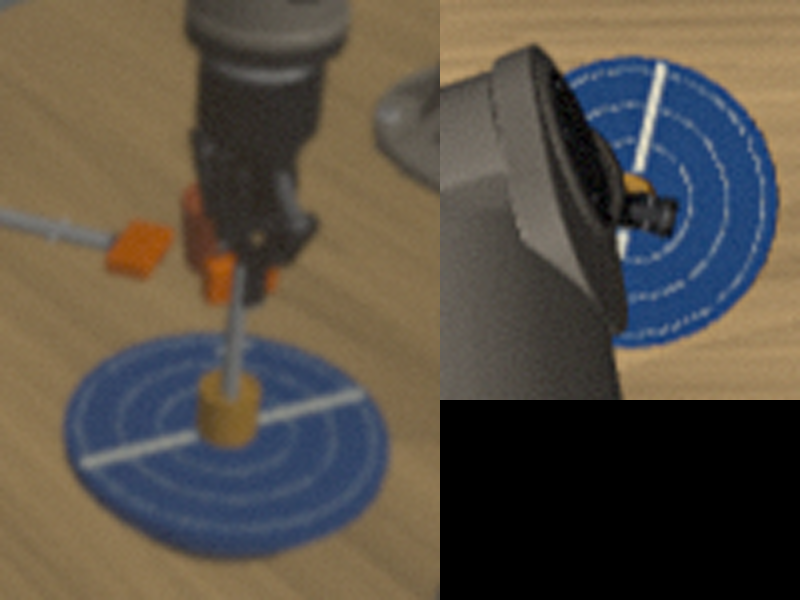

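Run:
```python
from h import *
import pickle
n=pickle.load(open("i.pkl","rb"));S=n["scene"]
a=cv2.resize(S["pixels"][195:245,355:400],None,fx=12,fy=12,interpolation=cv2.INTER_NEAREST)
cv2.imwrite("pics/i2.png",a[:,:,::-1])
for z in(.09,.08,.07): print(z,proj(S,[.548,.2092,z]))
for r in(.0075,.02): print(proj(S,[.548+.575*r,.2092+.818*r,.09]))
print(S["pixels"][224:236,374:381,0]-S["pixels"][224:236,374:381,2].astype(int))
```

```text
0.09 [377.4194851  225.75890975]
0.08 [377.13154587 228.71625803]
0.07 [376.84608811 231.64470571]
[377.6994834  227.50417185]
[378.17247066 230.45386407]
[[64 38 10  5  4 25 52]
 [66 33 10  3  9 28 61]
 [63 33 11  4 11 32 63]
 [63 36 17  9 10 32 67]
 [68 48 34 16 17 40 72]
 [71 58 45 32 32 50 74]
 [73 67 59 48 53 65 81]
 [67 73 70 67 72 74 86]
 [62 71 71 76 78 76 81]
 [60 70 70 76 76 79 84]
 [63 66 71 71 78 80 79]
 [69 65 68 76 78 79 83]]
```

View pics/i2.png

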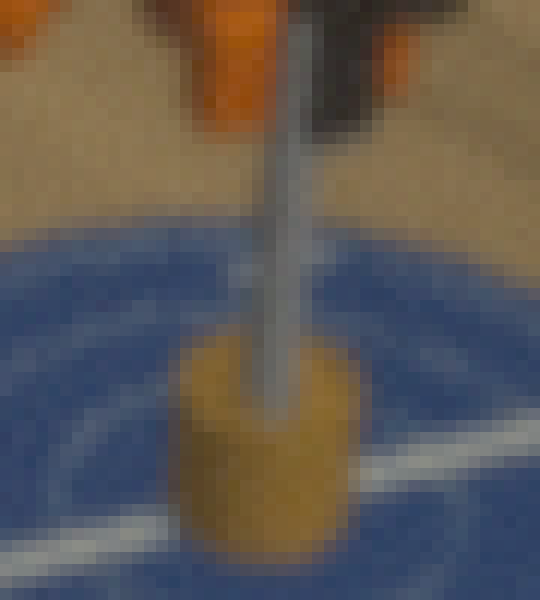

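play_rows --series '[{"x": 0, "y": 0, "z": -4, "spin": 0, "claw": -1}, {"x": 0, "y": 0, "z": -4, "spin": 0, "claw": -1}, {"x": 0, "y": 0, "z": -4, "spin": 0, "claw": -1}, {"x": 0, "y": 0, "z": -4, "spin": 0, "claw": -1}, {"x": 0, "y": 0, "z": -4, "spin": 0, "claw": -1}, {"x": 0, "y": 0, "z": -3, "spin": 0, "claw": -1}, {"x": 0, "y": 0, "z": -1, "spin": 0, "claw": -1}, {"x": 0, "y": 0, "z": 0, "spin": 0, "claw": -1}]'

```text
t: 10.13
position: [0.548, 0.2091, 0.136]
tool_rot: [-0.0, 0.788, 0.616, -0.0]
wrist_force: [-0.3, 0.0, -2.3]
opening: 0.0137
```

play_rows --series '[{"x": 0, "y": 0, "z": -1, "spin": 0, "claw": -1}, {"x": 0, "y": 0, "z": -1, "spin": 0, "claw": -1}, {"x": 0, "y": 0, "z": 0, "spin": 0, "claw": -1}, {"x": 0, "y": 0, "z": 0, "spin": 0, "claw": -1}, {"x": 0, "y": 0, "z": 0, "spin": 0, "claw": -1}, {"x": 0, "y": 0, "z": 0, "spin": 0, "claw": -1}, {"x": 0, "y": 0, "z": 0, "spin": 0, "claw": -1}, {"x": 0, "y": 0, "z": 0, "spin": 0, "claw": -1}]'

```text
t: 10.8
position: [0.5481, 0.2092, 0.1344]
tool_rot: [-0.0, 0.788, 0.616, 0.0]
wrist_force: [0.0, -0.2, -2.1]
opening: 0.0134
```

```bash
python3 look.py j
```

```text
10.8 [0.54809896 0.20918644 0.13435326] [-6.50587258e-06  7.87541411e-01  6.16261734e-01  3.74620030e-05] [ 0.03584324 -0.23451922 -2.07854972] 0.013430320007610573 [-0.76  0.41  0.36  1.91 -0.19  0.85  1.03]
jaw deg 76.08731491733693
```

View pics/j.png

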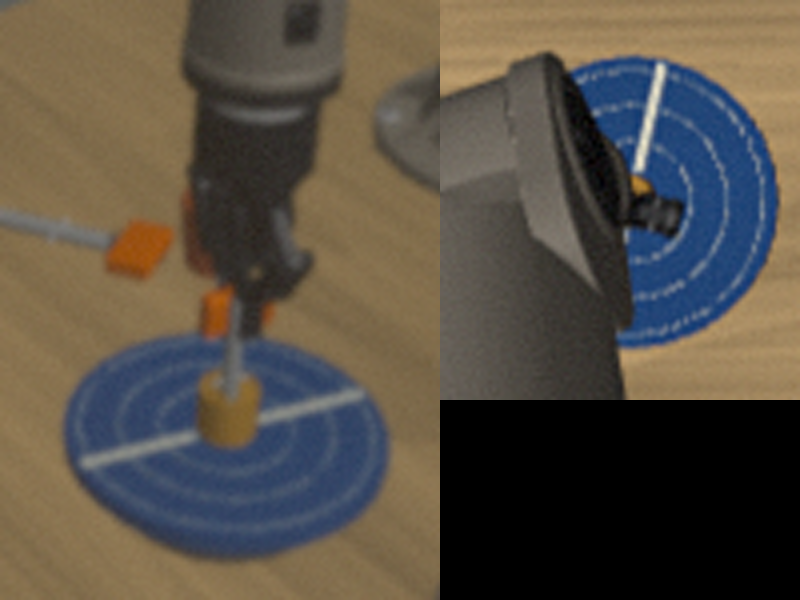

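play_rows --series '[{"x": 0, "y": 0, "z": -1, "spin": 0, "claw": -1}, {"x": 0, "y": 0, "z": -1, "spin": 0, "claw": -1}, {"x": 0, "y": 0, "z": -0.5, "spin": 0, "claw": -1}, {"x": 0, "y": 0, "z": 0, "spin": 0, "claw": -1}, {"x": 0, "y": 0, "z": 0, "spin": 0, "claw": -1}, {"x": 0, "y": 0, "z": 0, "spin": 0, "claw": -1}, {"x": 0, "y": 0, "z": 0, "spin": 0, "claw": -1}, {"x": 0, "y": 0, "z": 0, "spin": 0, "claw": -1}]'

```text
t: 11.57
position: [0.5481, 0.2091, 0.1318]
tool_rot: [0.0, 0.788, 0.616, 0.0]
wrist_force: [-0.3, -0.3, -1.5]
opening: 0.0135
```

play_rows --series '[{"x": 0, "y": 0, "z": -0.5, "spin": 0, "claw": -1}, {"x": 0, "y": 0, "z": -0.5, "spin": 0, "claw": -1}, {"x": 0, "y": 0, "z": 0, "spin": 0, "claw": -1}, {"x": 0, "y": 0, "z": 0, "spin": 0, "claw": -1}, {"x": 0, "y": 0, "z": 0, "spin": 0, "claw": -1}, {"x": 0, "y": 0, "z": 0, "spin": 0, "claw": -1}, {"x": 0, "y": 0, "z": 0, "spin": 0, "claw": -1}, {"x": 0, "y": 0, "z": 0, "spin": 0, "claw": -1}]'

```text
t: 12.23
position: [0.5481, 0.2092, 0.1308]
tool_rot: [0.0, 0.788, 0.616, -0.0]
wrist_force: [0.4, 0.0, -1.6]
opening: 0.0135
```

play_rows --series '[{"x": 0, "y": 0, "z": 0, "spin": 0, "claw": -0.6}, {"x": 0, "y": 0, "z": 0, "spin": 0, "claw": -0.6}, {"x": 0, "y": 0, "z": 0, "spin": 0, "claw": -0.6}, {"x": 0, "y": 0, "z": 0, "spin": 0, "claw": -0.6}, {"x": 0, "y": 0, "z": 0, "spin": 0, "claw": -0.6}, {"x": 0, "y": 0, "z": 0, "spin": 0, "claw": -0.6}, {"x": 0, "y": 0, "z": 0, "spin": 0, "claw": -0.6}, {"x": 0, "y": 0, "z": 0, "spin": 0, "claw": -0.6}]'

```text
t: 12.9
position: [0.5481, 0.2091, 0.1308]
tool_rot: [-0.0, 0.788, 0.616, -0.0]
wrist_force: [0.5, 0.2, 0.5]
opening: 0.0173
```

```bash
python3 look.py k
cat > wing.py <<'E'
# wing bottom/top rows in scene -> height relative change
from h import *
import pickle,sys
for f in sys.argv[1:]:
    S=pickle.load(open(f+".pkl","rb"))["scene"]
    c=cv2.resize(S["pixels"][195:230,364:396],None,fx=8,fy=8,interpolation=cv2.INTER_CUBIC)
    m=OR(cv2.cvtColor(c,cv2.COLOR_RGB2HSV))
    out=[]
    for b in blobs(m,500):
        x,y,w,h=cv2.boundingRect(b);out.append([round(v,2) for v in((x+.5)/8+363.5,(x+w)/8+363.5,(y+.5)/8+194.5,(y+h)/8+194.5)])
    print(f,out)
E
python3 wing.py i j k
```

```text
12.9 [0.54808868 0.20913949 0.13079645] [-1.07777525e-06  7.87561725e-01  6.16235774e-01 -2.62064513e-05] [0.54867572 0.20527582 0.53982618] 0.017267533715478015 [-0.76  0.41  0.36  1.92 -0.19  0.85  1.03]
jaw deg 76.08353761187199
i [[370.94, 377.75, 194.56, 205.0]]
j [[370.94, 377.38, 201.69, 212.38]]
k [[369.81, 377.0, 203.19, 214.25]]
```

View pics/k.png

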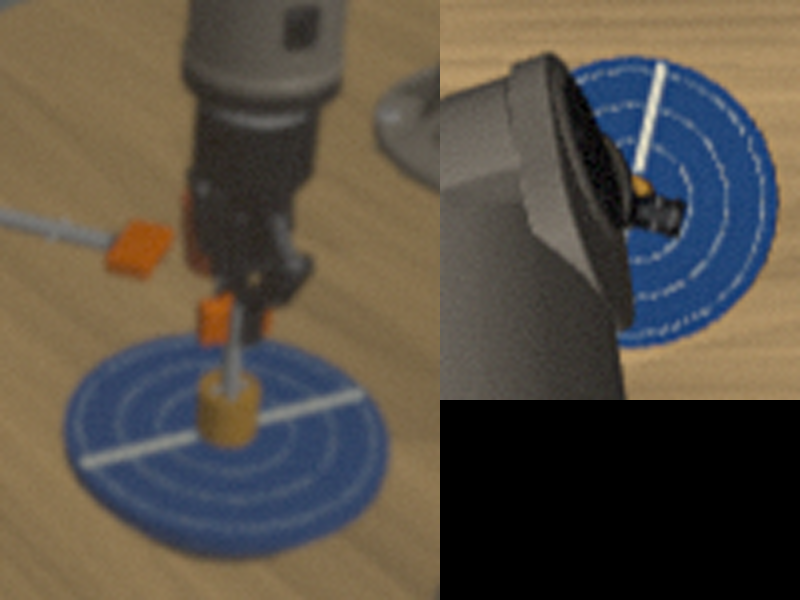

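play_rows --series '[{"x": 0, "y": 0, "z": -0.5, "spin": 0.06, "claw": -0.6}, {"x": 0, "y": 0, "z": -0.5, "spin": 0.06, "claw": -0.6}, {"x": 0, "y": 0, "z": -0.5, "spin": 0.06, "claw": -0.6}, {"x": 0, "y": 0, "z": -0.5, "spin": 0.06, "claw": -0.6}, {"x": 0, "y": 0, "z": -0.5, "spin": 0.06, "claw": -0.6}, {"x": 0, "y": 0, "z": -0.5, "spin": 0.06, "claw": -0.6}, {"x": 0, "y": 0, "z": 0, "spin": 0.06, "claw": -0.6}, {"x": 0, "y": 0, "z": 0, "spin": 0.06, "claw": -0.6}]'

```text
t: 13.67
position: [0.5482, 0.2091, 0.1279]
tool_rot: [0.0, 0.617, 0.787, 0.0]
wrist_force: [0.3, -0.4, 1.5]
opening: 0.017
```

```bash
python3 look.py l; python3 wing.py k l; python3 -c "from station import sense;print(sense()['ft_torque'])"
```

```text
13.6667 [0.54818033 0.20914416 0.12792201] [6.43505240e-05 6.17362960e-01 7.86678439e-01 6.34618408e-05] [ 0.32229646 -0.38530745  1.53528685] 0.016987855595974075 [-0.67  0.4   0.25  1.91 -0.13  0.84  1.46]
jaw deg 103.75236253021387
k [[369.81, 377.0, 203.19, 214.25]]
l [[371.94, 380.5, 202.69, 215.88]]
[ 0.00039829  0.02514332 -0.0018737 ]
```

View pics/l.png

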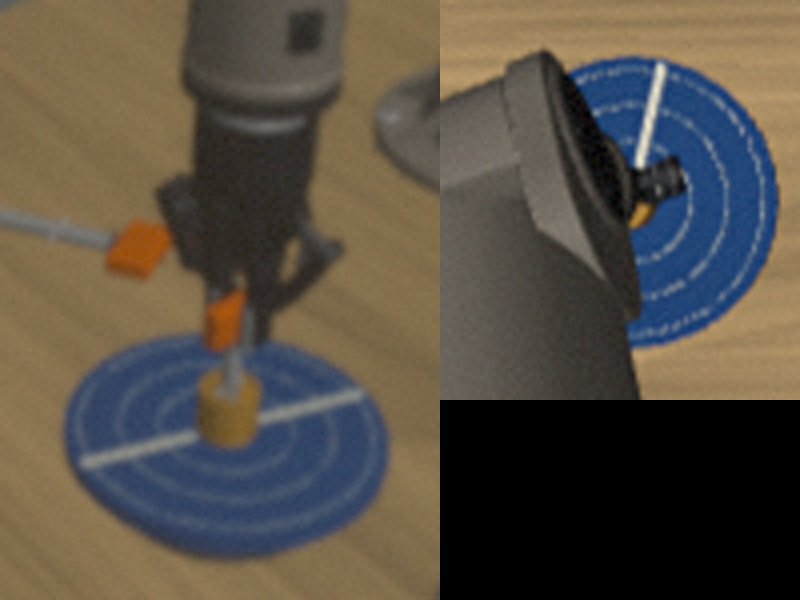

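play_rows --series '[{"x": 0, "y": 0, "z": 0, "spin": 0.05, "claw": -0.6}, {"x": 0, "y": 0, "z": 0, "spin": 0.05, "claw": -0.6}, {"x": 0, "y": 0, "z": 0, "spin": 0.05, "claw": -0.6}, {"x": 0, "y": 0, "z": 0, "spin": 0.05, "claw": -0.6}, {"x": 0, "y": 0, "z": 0, "spin": 0.05, "claw": -0.6}, {"x": 0, "y": 0, "z": 0, "spin": 0.05, "claw": -0.6}, {"x": 0, "y": 0, "z": 0, "spin": 0, "claw": -0.6}, {"x": 0, "y": 0, "z": 0, "spin": 0, "claw": -0.6}]'

```text
t: 14.43
position: [0.5481, 0.209, 0.1278]
tool_rot: [-0.0, 0.496, 0.869, -0.0]
wrist_force: [0.4, 1.2, -0.2]
opening: 0.0169
```

```bash
python3 look.py m; python3 wing.py k l m
```

```text
14.4333 [0.54808779 0.20903542 0.1277561 ] [-3.34063628e-05  4.95544965e-01  8.68582284e-01 -3.73822156e-05] [ 0.37153402  1.2248672  -0.19482727] 0.01692192764304896 [-0.62  0.4   0.18  1.91 -0.09  0.84  1.72]
jaw deg 120.58861513151153
k [[369.81, 377.0, 203.19, 214.25]]
l [[371.94, 380.5, 202.69, 215.88]]
m [[373.94, 382.62, 200.06, 216.12]]
```

View pics/m.png

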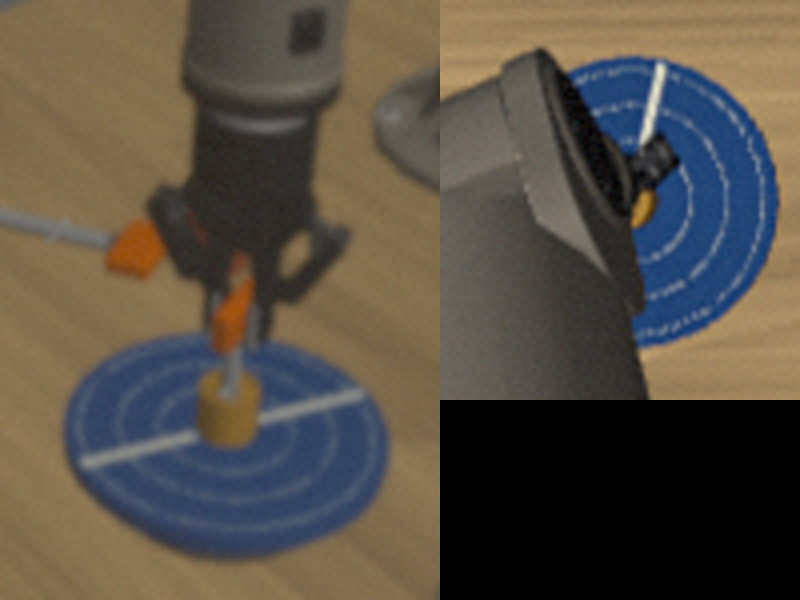

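```bash
cat > ht.py <<'E'
from h import *
import pickle,sys
# args: name jawdeg lag maxrow
def est(f,jaw,lag,row):
    S=pickle.load(open(f+".pkl","rb"))["scene"]
    a=np.radians(jaw-90)-lag
    u=np.array([np.cos(a),np.sin(a)]);v=np.array([-u[1],u[0]])
    def mx(zb):
        return max(proj(S,[.548+sx*.025*u[0]+sy*.007*v[0],.2092+sx*.025*u[1]+sy*.007*v[1],zb])[1] for sx in(1,-1) for sy in(1,-1))
    r1,r2=mx(.12),mx(.14);return .12+(row-r1)/(r2-r1)*.02+.015
for i in range(1,len(sys.argv),3):
    f,j,r=sys.argv[i],float(sys.argv[i+1]),float(sys.argv[i+2])
    print(f,[round(est(f,j,l,r)*1000-57-90,1) for l in(-.0,.1,.2)])
E
python3 ht.py i 76.1 205.0 j 76.1 212.38 k 76.1 214.25 l 103.75 215.88 m 120.6 216.12
```

```text
i [np.float64(37.1), np.float64(35.5), np.float64(33.8)]
j [np.float64(13.4), np.float64(11.7), np.float64(10.0)]
k [np.float64(7.3), np.float64(5.7), np.float64(4.0)]
l [np.float64(8.1), np.float64(7.1), np.float64(6.0)]
m [np.float64(9.0), np.float64(8.6), np.float64(8.0)]
```

play_rows --series '[{"x": 0, "y": 0, "z": 0, "spin": 0.05, "claw": -0.6}, {"x": 0, "y": 0, "z": 0, "spin": 0.05, "claw": -0.6}, {"x": 0, "y": 0, "z": 0, "spin": 0.05, "claw": -0.6}, {"x": 0, "y": 0, "z": 0, "spin": 0.05, "claw": -0.6}, {"x": 0, "y": 0, "z": 0, "spin": 0.05, "claw": -0.6}, {"x": 0, "y": 0, "z": 0, "spin": 0, "claw": -0.6}, {"x": 0, "y": 0, "z": 0, "spin": 0, "claw": -0.6}, {"x": 0, "y": 0, "z": 0, "spin": 0, "claw": -0.6}]'

```text
t: 15.2
position: [0.548, 0.2092, 0.1278]
tool_rot: [-0.0, 0.383, 0.924, -0.0]
wrist_force: [-0.3, 0.0, -1.0]
opening: 0.0168
```

```bash
python3 look.py n; python3 wing.py m n
```

```text
15.2 [0.54802968 0.20917718 0.12776377] [-3.17488387e-05  3.83006920e-01  9.23745472e-01 -3.87442844e-05] [-0.30566455  0.03381781 -0.95142518] 0.016844969365842188 [-0.57  0.4   0.13  1.91 -0.07  0.84  1.94]
jaw deg 134.95987386824368
m [[373.94, 382.62, 200.06, 216.12]]
n [[375.94, 383.12, 199.44, 216.5]]
```

View pics/n.png

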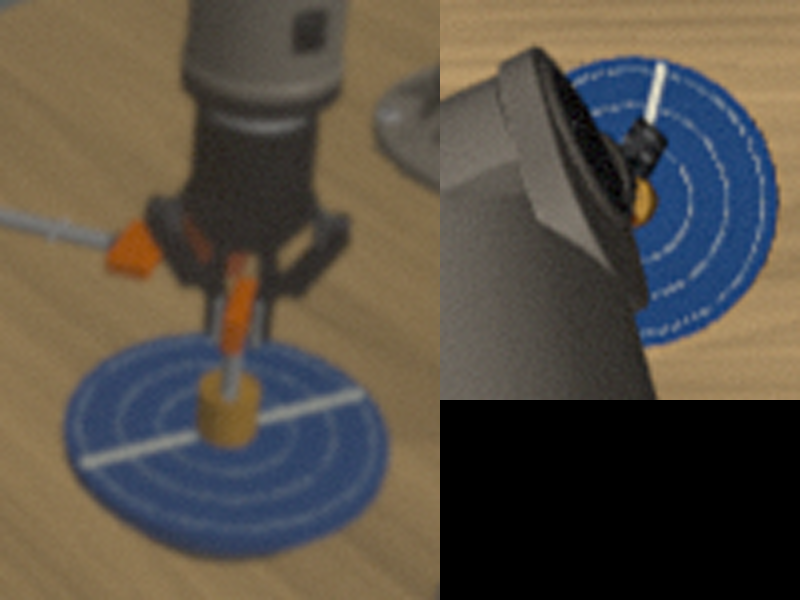

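play_rows --series '[{"x": 0, "y": 0, "z": 0, "spin": 0.05, "claw": -0.6}, {"x": 0, "y": 0, "z": 0, "spin": 0.05, "claw": -0.6}, {"x": 0, "y": 0, "z": 0, "spin": 0.05, "claw": -0.6}, {"x": 0, "y": 0, "z": 0, "spin": 0.05, "claw": -0.6}, {"x": 0, "y": 0, "z": 0, "spin": 0.05, "claw": -0.6}, {"x": 0, "y": 0, "z": 0, "spin": 0, "claw": -0.6}, {"x": 0, "y": 0, "z": 0, "spin": 0, "claw": -0.6}, {"x": 0, "y": 0, "z": 0, "spin": 0, "claw": -0.6}]'

```text
t: 15.97
position: [0.548, 0.2091, 0.1278]
tool_rot: [-0.0, 0.265, 0.964, -0.0]
wrist_force: [-1.2, -0.6, 0.9]
opening: 0.0172
```

```bash
python3 look.py o; python3 wing.py m n o;python3 ht.py m 120.6 216.12 n 135 216.5
```

```text
15.9667 [0.54803965 0.20912354 0.12776626] [-1.68257512e-05  2.64738321e-01  9.64320289e-01 -4.06474844e-05] [-1.19918388 -0.55042709  0.85332356] 0.017151475730921028 [-0.53  0.4   0.07  1.9  -0.04  0.84  2.16]
jaw deg 149.29719117619652
m [[373.94, 382.62, 200.06, 216.12]]
n [[375.94, 383.12, 199.44, 216.5]]
o [[377.19, 383.0, 201.44, 218.62]]
m [np.float64(9.0), np.float64(8.6), np.float64(8.0)]
n [np.float64(8.0), np.float64(8.1), np.float64(7.9)]
```

View pics/o.png

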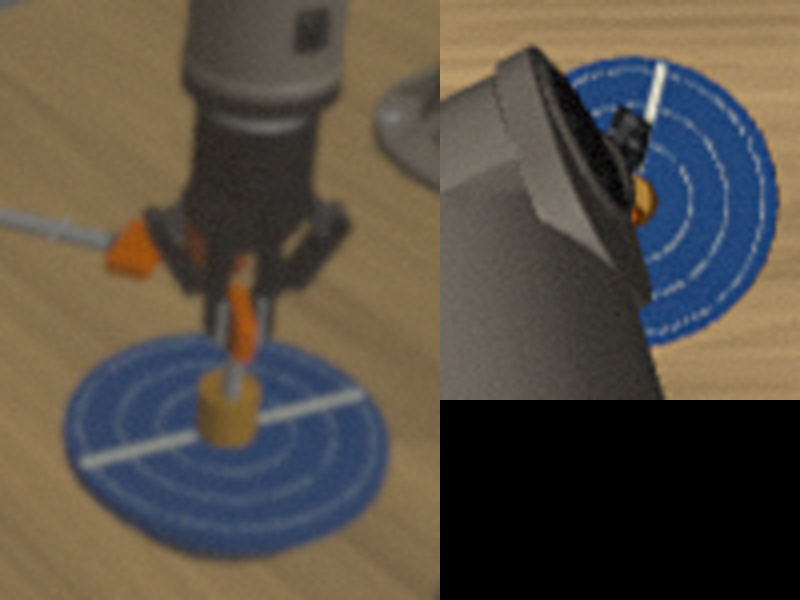

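play_rows --series '[{"x": 0, "y": 0, "z": -0.2, "spin": -0.1, "claw": -0.6}, {"x": 0, "y": 0, "z": -0.2, "spin": -0.1, "claw": -0.6}, {"x": 0, "y": 0, "z": -0.2, "spin": -0.1, "claw": -0.6}, {"x": 0, "y": 0, "z": -0.2, "spin": -0.1, "claw": -0.6}, {"x": 0, "y": 0, "z": -0.2, "spin": -0.1, "claw": -0.6}, {"x": 0, "y": 0, "z": -0.2, "spin": -0.1, "claw": -0.6}, {"x": 0, "y": 0, "z": -0.2, "spin": -0.1, "claw": -0.6}, {"x": 0, "y": 0, "z": -0.2, "spin": -0.1, "claw": -0.6}]'

```text
t: 16.73
position: [0.5481, 0.2092, 0.1262]
tool_rot: [0.0, 0.621, 0.784, 0.0]
wrist_force: [-0.2, 0.1, 0.4]
opening: 0.0166
```

```bash
python3 look.py p; python3 wing.py k l p
```

```text
16.7333 [0.54808975 0.20921094 0.12624047] [4.87518396e-05 6.20776241e-01 7.83987791e-01 1.39436327e-06] [-0.23838523  0.0529349   0.40383505] 0.016612253657987852 [-0.67  0.41  0.25  1.91 -0.13  0.84  1.45]
jaw deg 103.25431606067693
k [[369.81, 377.0, 203.19, 214.25]]
l [[371.94, 380.5, 202.69, 215.88]]
p [[373.56, 379.88, 204.31, 218.5]]
```

View pics/p.png

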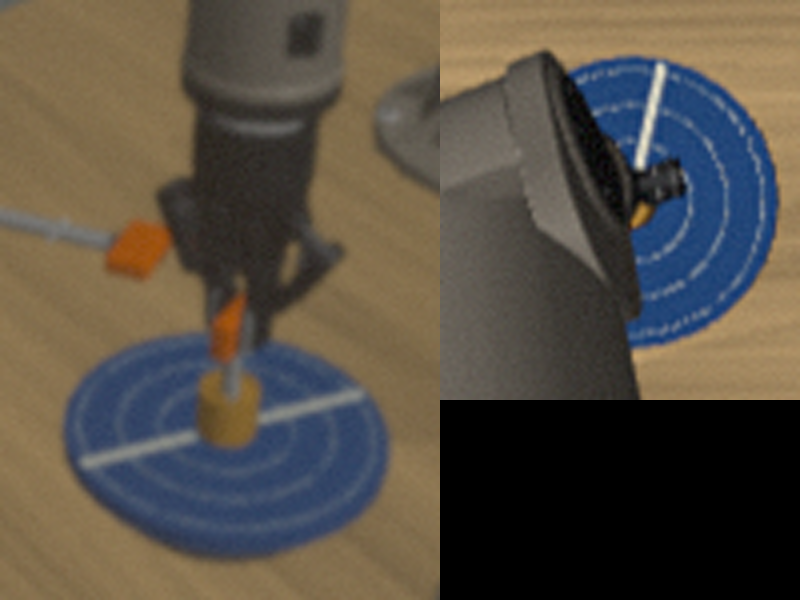

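play_rows --series '[{"x": 0, "y": 0, "z": -0.25, "spin": -0.1, "claw": -0.6}, {"x": 0, "y": 0, "z": -0.25, "spin": -0.1, "claw": -0.6}, {"x": 0, "y": 0, "z": -0.25, "spin": -0.1, "claw": -0.6}, {"x": 0, "y": 0, "z": -0.25, "spin": -0.1, "claw": -0.6}, {"x": 0, "y": 0, "z": -0.25, "spin": -0.1, "claw": -0.6}, {"x": 0, "y": 0, "z": -0.25, "spin": -0.1, "claw": -0.6}, {"x": 0, "y": 0, "z": -0.25, "spin": -0.1, "claw": -0.6}, {"x": 0, "y": 0, "z": -0.25, "spin": -0.1, "claw": -0.6}]'

```text
t: 17.5
position: [0.5481, 0.2092, 0.1242]
tool_rot: [-0.0, 0.876, 0.482, 0.0]
wrist_force: [-0.3, 0.7, -0.3]
opening: 0.017
```

play_rows --series '[{"x": 0, "y": 0, "z": -0.25, "spin": -0.1, "claw": -0.6}, {"x": 0, "y": 0, "z": -0.25, "spin": -0.1, "claw": -0.6}, {"x": 0, "y": 0, "z": -0.25, "spin": -0.1, "claw": -0.6}, {"x": 0, "y": 0, "z": -0.25, "spin": -0.1, "claw": -0.6}, {"x": 0, "y": 0, "z": -0.25, "spin": -0.1, "claw": -0.6}, {"x": 0, "y": 0, "z": -0.25, "spin": -0.1, "claw": -0.6}, {"x": 0, "y": 0, "z": -0.25, "spin": -0.1, "claw": -0.6}, {"x": 0, "y": 0, "z": -0.25, "spin": -0.1, "claw": -0.6}]'

```text
t: 18.17
position: [0.548, 0.2093, 0.1222]
tool_rot: [-0.0, 0.995, 0.103, -0.0]
wrist_force: [-0.1, -0.5, 0.1]
opening: 0.0171
```

play_rows --series '[{"x": 0, "y": 0, "z": -0.25, "spin": -0.1, "claw": -0.6}, {"x": 0, "y": 0, "z": -0.25, "spin": -0.1, "claw": -0.6}, {"x": 0, "y": 0, "z": -0.25, "spin": -0.1, "claw": -0.6}, {"x": 0, "y": 0, "z": -0.25, "spin": -0.1, "claw": -0.6}, {"x": 0, "y": 0, "z": -0.25, "spin": -0.1, "claw": -0.6}, {"x": 0, "y": 0, "z": -0.25, "spin": -0.1, "claw": -0.6}, {"x": 0, "y": 0, "z": -0.25, "spin": -0.1, "claw": -0.6}, {"x": 0, "y": 0, "z": -0.25, "spin": -0.1, "claw": -0.6}]'

```text
t: 18.83
position: [0.548, 0.2093, 0.1202]
tool_rot: [-0.0, 0.956, -0.292, -0.0]
wrist_force: [0.2, 0.1, 0.3]
opening: 0.0173
```

```bash
python3 look.py q; python3 wing.py o q
```

```text
18.8333 [0.54804274 0.2093194  0.1201603 ] [-6.66047203e-05  9.56344662e-01 -2.92241115e-01 -1.12663692e-04] [0.2050944  0.06914868 0.29819537] 0.0173057860496711 [-1.1   0.55  0.84  1.94 -0.52  0.89 -0.58]
jaw deg -33.98435241198073
o [[377.19, 383.0, 201.44, 218.62]]
q [[376.69, 382.62, 203.69, 221.12]]
```

View pics/q.png

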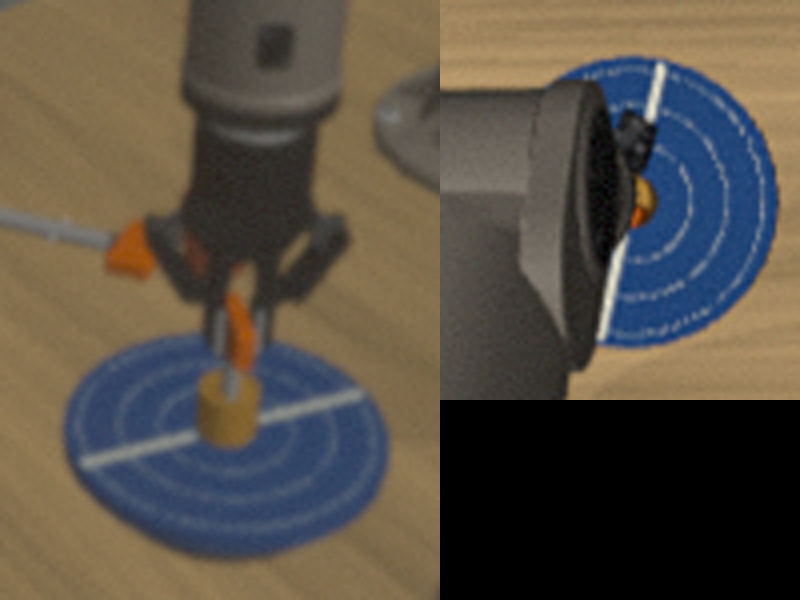

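play_rows --series '[{"x": 0, "y": 0, "z": 0, "spin": 0.05, "claw": 0.8}, {"x": 0, "y": 0, "z": 0, "spin": 0.05, "claw": 0.8}, {"x": 0, "y": 0, "z": 0, "spin": 0, "claw": 0.8}, {"x": 0, "y": 0, "z": 0, "spin": 0, "claw": 0.8}, {"x": 0, "y": 0, "z": 0, "spin": 0, "claw": 0.8}, {"x": 0, "y": 0, "z": 0, "spin": 0, "claw": 0.8}, {"x": 0, "y": 0, "z": 0, "spin": 0, "claw": 0.8}, {"x": 0, "y": 0, "z": 0, "spin": 0, "claw": 0.8}]'

```text
t: 19.6
position: [0.5481, 0.2092, 0.1202]
tool_rot: [0.0, 0.97, -0.243, -0.0]
wrist_force: [-0.5, 0.3, -0.6]
opening: 0.0767
```

```bash
python3 look.py r; python3 wing.py o q r
```

```text
19.6 [0.54806973 0.20916981 0.1201787 ] [ 1.49326255e-05  9.69905731e-01 -2.43480743e-01 -2.34401700e-05] [-0.53141674  0.31591242 -0.58739255] 0.07674061347996526 [-1.09  0.53  0.81  1.94 -0.5   0.88 -0.5 ]
jaw deg -28.184136231301764
o [[377.19, 383.0, 201.44, 218.62]]
q [[376.69, 382.62, 203.69, 221.12]]
r [[375.94, 382.62, 204.19, 221.38]]
```

View pics/r.png

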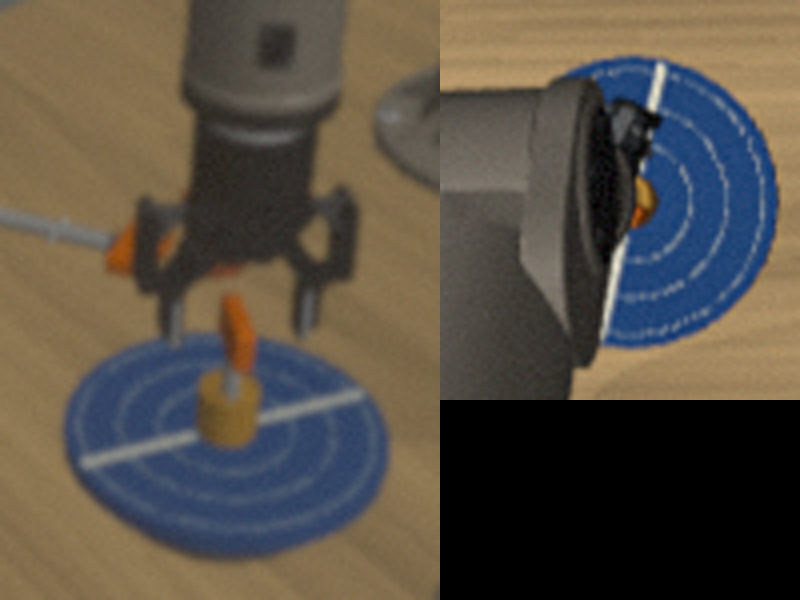

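play_rows --series '[{"x": 0, "y": 0, "z": 0, "spin": 0.12, "claw": 0.8}, {"x": 0, "y": 0, "z": 0, "spin": 0.12, "claw": 0.8}, {"x": 0, "y": 0, "z": 0, "spin": 0.12, "claw": 0.8}, {"x": 0, "y": 0, "z": 0, "spin": 0.12, "claw": 0.8}, {"x": 0, "y": 0, "z": 0, "spin": 0.12, "claw": 0.8}, {"x": 0, "y": 0, "z": 0, "spin": 0.12, "claw": 0.8}, {"x": 0, "y": 0, "z": 0, "spin": 0.12, "claw": 0.8}, {"x": 0, "y": 0, "z": 0, "spin": 0.12, "claw": 0.8}]'

```text
t: 20.37
position: [0.5481, 0.2091, 0.1202]
tool_rot: [0.0, 0.972, 0.235, 0.0]
wrist_force: [-0.2, -0.1, -0.4]
opening: 0.0768
```

play_rows --series '[{"x": 0, "y": 0, "z": 0, "spin": 0.12, "claw": 0.8}, {"x": 0, "y": 0, "z": 0, "spin": 0.12, "claw": 0.8}, {"x": 0, "y": 0, "z": 0, "spin": 0.12, "claw": 0.8}, {"x": 0, "y": 0, "z": 0, "spin": 0.12, "claw": 0.8}, {"x": 0, "y": 0, "z": 0, "spin": 0.12, "claw": 0.8}, {"x": 0, "y": 0, "z": 0, "spin": 0.12, "claw": 0.8}, {"x": 0, "y": 0, "z": 0, "spin": 0.12, "claw": 0.8}, {"x": 0, "y": 0, "z": 0, "spin": 0.12, "claw": 0.8}]'

```text
t: 21.03
position: [0.5481, 0.2091, 0.1202]
tool_rot: [0.0, 0.754, 0.657, -0.0]
wrist_force: [1.0, 0.1, 0.4]
opening: 0.0769
```

play_rows --series '[{"x": 0, "y": 0, "z": 0, "spin": 0.12, "claw": 0.8}, {"x": 0, "y": 0, "z": 0, "spin": 0.12, "claw": 0.8}, {"x": 0, "y": 0, "z": 0, "spin": 0.12, "claw": 0.8}, {"x": 0, "y": 0, "z": 0, "spin": 0.12, "claw": 0.8}, {"x": 0, "y": 0, "z": 0, "spin": 0.12, "claw": 0.8}, {"x": 0, "y": 0, "z": 0, "spin": 0.12, "claw": 0.8}, {"x": 0, "y": 0, "z": 0, "spin": 0.12, "claw": 0.8}, {"x": 0, "y": 0, "z": 0, "spin": 0.12, "claw": 0.8}]'

```text
t: 21.7
position: [0.5481, 0.209, 0.1202]
tool_rot: [0.0, 0.365, 0.931, -0.0]
wrist_force: [0.4, -0.9, -0.2]
opening: 0.0768
```

play_rows --series '[{"x": 0, "y": 0, "z": 0, "spin": 0.12, "claw": 0.8}, {"x": 0, "y": 0, "z": 0, "spin": 0.12, "claw": 0.5}, {"x": 0, "y": 0, "z": 0, "spin": 0, "claw": 0.2}, {"x": 0, "y": 0, "z": 0, "spin": 0, "claw": -0.2}, {"x": 0, "y": 0, "z": 0, "spin": 0, "claw": -0.4}, {"x": 0, "y": 0, "z": 0, "spin": 0, "claw": -0.6}, {"x": 0, "y": 0, "z": 0, "spin": 0, "claw": -0.6}, {"x": 0, "y": 0, "z": 0, "spin": 0, "claw": -0.6}]'

```text
t: 22.37
position: [0.548, 0.2092, 0.1202]
tool_rot: [0.0, 0.254, 0.967, -0.0]
wrist_force: [0.1, -0.4, 0.1]
opening: 0.017
```

```bash
python3 look.py s; python3 wing.py o q r s
```

```text
22.3667 [0.5480288  0.20922782 0.12017829] [ 3.73135200e-05  2.54470036e-01  9.67080654e-01 -8.98441310e-05] [ 0.08208331 -0.359811    0.10000962] 0.017000883839719073 [-0.51  0.41  0.05  1.91 -0.03  0.83  2.18]
jaw deg 150.51563066068422
o [[377.19, 383.0, 201.44, 218.62]]
q [[376.69, 382.62, 203.69, 221.12]]
r [[375.94, 382.62, 204.19, 221.38]]
s [[376.81, 382.38, 204.19, 221.38]]
```

View pics/s.png

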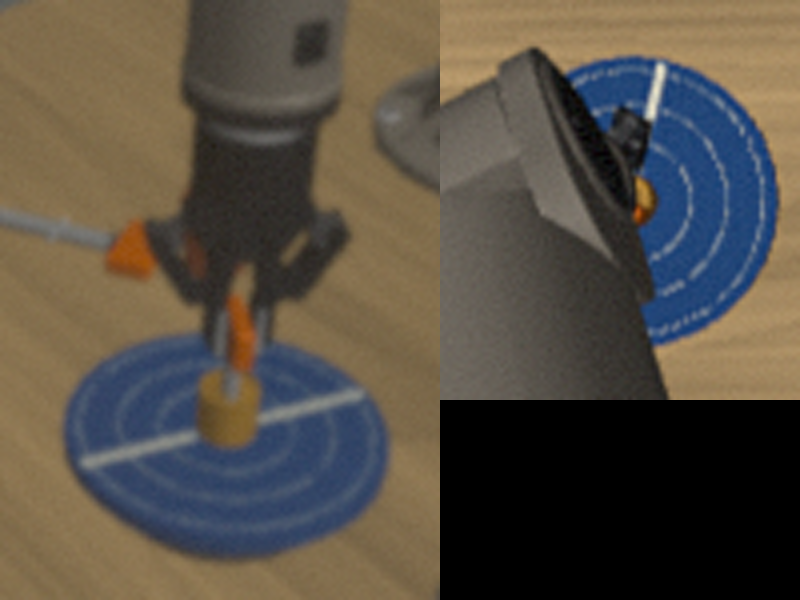

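play_rows --series '[{"x": 0, "y": 0, "z": -0.25, "spin": -0.107, "claw": -0.6}, {"x": 0, "y": 0, "z": -0.25, "spin": -0.107, "claw": -0.6}, {"x": 0, "y": 0, "z": -0.25, "spin": -0.107, "claw": -0.6}, {"x": 0, "y": 0, "z": -0.25, "spin": -0.107, "claw": -0.6}, {"x": 0, "y": 0, "z": -0.25, "spin": -0.107, "claw": -0.6}, {"x": 0, "y": 0, "z": -0.25, "spin": -0.107, "claw": -0.6}, {"x": 0, "y": 0, "z": -0.25, "spin": -0.107, "claw": -0.6}, {"x": 0, "y": 0, "z": -0.25, "spin": -0.107, "claw": -0.6}]'

```text
t: 23.13
position: [0.5481, 0.2092, 0.1183]
tool_rot: [0.0, 0.635, 0.773, 0.0]
wrist_force: [-0.3, 0.5, 0.5]
opening: 0.017
```

play_rows --series '[{"x": 0, "y": 0, "z": -0.25, "spin": -0.107, "claw": -0.6}, {"x": 0, "y": 0, "z": -0.25, "spin": -0.107, "claw": -0.6}, {"x": 0, "y": 0, "z": -0.25, "spin": -0.107, "claw": -0.6}, {"x": 0, "y": 0, "z": -0.25, "spin": -0.107, "claw": -0.6}, {"x": 0, "y": 0, "z": -0.25, "spin": -0.107, "claw": -0.6}, {"x": 0, "y": 0, "z": -0.25, "spin": -0.107, "claw": -0.6}, {"x": 0, "y": 0, "z": -0.25, "spin": -0.107, "claw": -0.6}, {"x": 0, "y": 0, "z": -0.25, "spin": -0.107, "claw": -0.6}]'

```text
t: 23.8
position: [0.5481, 0.2092, 0.1162]
tool_rot: [-0.0, 0.898, 0.44, 0.0]
wrist_force: [-0.0, 0.8, 0.1]
opening: 0.0172
```

play_rows --series '[{"x": 0, "y": 0, "z": -0.25, "spin": -0.107, "claw": -0.6}, {"x": 0, "y": 0, "z": -0.25, "spin": -0.107, "claw": -0.6}, {"x": 0, "y": 0, "z": -0.25, "spin": -0.107, "claw": -0.6}, {"x": 0, "y": 0, "z": -0.25, "spin": -0.107, "claw": -0.6}, {"x": 0, "y": 0, "z": -0.25, "spin": -0.107, "claw": -0.6}, {"x": 0, "y": 0, "z": -0.25, "spin": -0.107, "claw": -0.6}, {"x": 0, "y": 0, "z": -0.25, "spin": -0.107, "claw": -0.6}, {"x": 0, "y": 0, "z": -0.25, "spin": -0.107, "claw": -0.6}]'

```text
t: 24.47
position: [0.5481, 0.2093, 0.1143]
tool_rot: [-0.0, 1.0, 0.027, 0.0]
wrist_force: [0.7, 0.7, -0.3]
opening: 0.0173
```

play_rows --series '[{"x": 0, "y": 0, "z": -0.25, "spin": -0.107, "claw": -0.6}, {"x": 0, "y": 0, "z": -0.25, "spin": -0.107, "claw": -0.6}, {"x": 0, "y": 0, "z": -0.25, "spin": -0.107, "claw": -0.6}, {"x": 0, "y": 0, "z": -0.25, "spin": -0.107, "claw": -0.6}, {"x": 0, "y": 0, "z": -0.25, "spin": -0.107, "claw": -0.6}, {"x": 0, "y": 0, "z": -0.25, "spin": -0.107, "claw": -0.6}, {"x": 0, "y": 0, "z": -0.25, "spin": -0.107, "claw": -0.6}, {"x": 0, "y": 0, "z": -0.25, "spin": -0.107, "claw": -0.6}]'

```text
t: 25.13
position: [0.5481, 0.2094, 0.1123]
tool_rot: [-0.0, 0.921, -0.39, 0.0]
wrist_force: [-0.2, 0.1, -0.3]
opening: 0.0172
```

```bash
python3 look.py u; python3 wing.py o q s u
```

```text
25.1333 [0.54812375 0.20940263 0.11229663] [-1.98718519e-04  9.20781097e-01 -3.90079645e-01  5.63527845e-05] [-0.20888665  0.12424581 -0.25833158] 0.017164466949983637 [-1.13  0.58  0.88  1.95 -0.58  0.89 -0.74]
jaw deg -45.91891151826975
o [[377.19, 383.0, 201.44, 218.62]]
q [[376.69, 382.62, 203.69, 221.12]]
s [[376.81, 382.38, 204.19, 221.38]]
u [[376.69, 381.25, 206.31, 223.25]]
```

View pics/u.png

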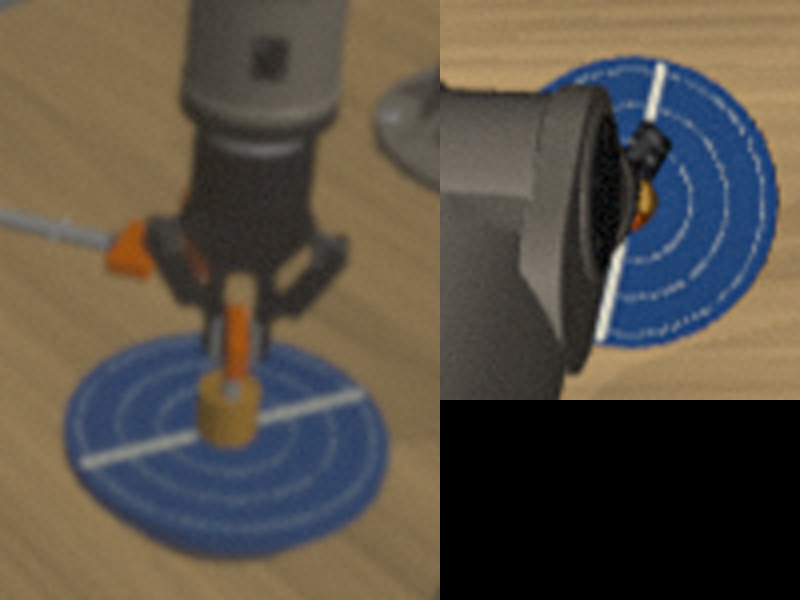

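play_rows --series '[{"x": 0, "y": 0, "z": 0, "spin": 0, "claw": -0.65}, {"x": 0, "y": 0, "z": 0, "spin": 0, "claw": -0.75}, {"x": 0, "y": 0, "z": 0, "spin": 0, "claw": -1}, {"x": 0, "y": 0, "z": 0, "spin": 0, "claw": -1}, {"x": 0, "y": 0, "z": 0, "spin": 0, "claw": -1}, {"x": 0, "y": 0, "z": 0, "spin": 0, "claw": -1}, {"x": 0, "y": 0, "z": 0, "spin": 0, "claw": -1}, {"x": 0, "y": 0, "z": 0, "spin": 0, "claw": -1}]' --newtons 30

```text
t: 25.9
position: [0.5481, 0.2091, 0.1122]
tool_rot: [-0.0, 0.922, -0.388, -0.0]
wrist_force: [0.6, 0.2, -0.0]
opening: 0.0134
```

play_rows --series '[{"x": 0, "y": 0, "z": 0, "spin": 0, "claw": -1}, {"x": 0, "y": 0, "z": 0, "spin": 0, "claw": -1}, {"x": 0, "y": 0, "z": 0, "spin": 0, "claw": -1}, {"x": 0, "y": 0, "z": 0, "spin": 0, "claw": -1}, {"x": 0, "y": 0, "z": 0, "spin": 0, "claw": -1}, {"x": 0, "y": 0, "z": 0, "spin": 0, "claw": -1}, {"x": 0, "y": 0, "z": 0, "spin": 0, "claw": -1}, {"x": 0, "y": 0, "z": 0, "spin": 0, "claw": -1}]'

```text
t: 26.57
position: [0.5481, 0.2091, 0.1122]
tool_rot: [-0.0, 0.922, -0.388, 0.0]
wrist_force: [1.6, -0.1, 0.7]
opening: 0.0133
```

```bash
python3 look.py v; python3 wing.py o u v;python3 ht.py o 149 218.62 n 135 216.5 v 134 223.2
python3 - <<'E'
from h import *
import pickle
a=pickle.load(open("a.pkl","rb"));v=pickle.load(open("v.pkl","rb"))
cv2.imwrite("pics/w.png",np.hstack([a["top"]["pixels"][240:300,290:440],v["top"]["pixels"][240:300,290:440]])[:,:,::-1].repeat(2,0).repeat(2,1))
E
```

```text
26.5667 [0.54810397 0.20914764 0.11221139] [-2.31261727e-05  9.21836672e-01 -3.87578572e-01  4.38054675e-06] [ 1.5964504  -0.1171957   0.70329444] 0.013304417506521166 [-1.13  0.58  0.88  1.95 -0.58  0.89 -0.74]
jaw deg -45.607829468537815
o [[377.19, 383.0, 201.44, 218.62]]
u [[376.69, 381.25, 206.31, 223.25]]
v [[375.94, 381.25, 206.69, 223.62]]
o [np.float64(0.8), np.float64(0.7), np.float64(1.1)]
n [np.float64(8.0), np.float64(8.1), np.float64(7.9)]
v [np.float64(-13.5), np.float64(-13.4), np.float64(-13.6)]
```

View pics/v.png

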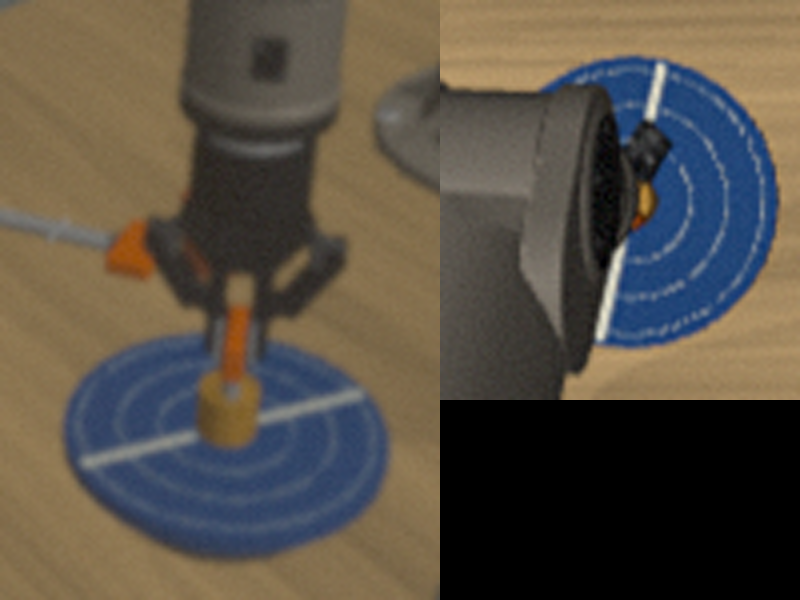

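View pics/w.png

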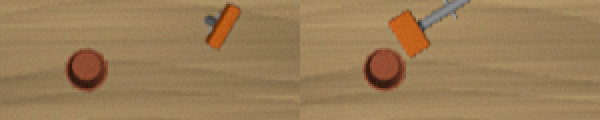

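```bash
python3 -c "from station import order;print(order.close_job())"
```

```text
the job is handed in; nothing more can be done
None
```

The orange wing screw is started one full turn down the thread, and the fingers are still clamping its wings. I handed the job in at about t = 26.6 s; no verdict is given.

**What I did:** I took the screw from its stand and lowered it into the boss without contact forces. Its wings were in line with the white line, and I let it settle on the thread. With loose fingers I turned it backward until it dropped. I then turned it forward about one turn, with one half-turn regrip, and clamped at 30 N.

**Last checks:**
- **Drop:** the wing fell about 2.1 image rows, roughly 7 mm, when the hand was between 1.03 and 1.28 rad past the line.
- **One turn forward:** the wing went down about 16 mm from the drop. That puts the lugs an estimated 20 mm below the rim. The camera heights read about 6.5 mm too high, so I used the differences between them.
- **Grip:** the opening was 13.3 mm on the wing. The wrist forces were under 2 N.

**What did not go cleanly:**
- **Larger screw:** the look-alike screw beside the stand was knocked over when I went down to grip. It was not a listed bystander, but it rolled up next to the cup.
- **Cup:** it appears shifted by about 1 pixel, roughly 3 mm, against the 20 mm limit.
- **Bowl, dish and batten:** I did not measure these again at the end.

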